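# Nip up the ring nut on a milling head with a tommy bar

## Task

Tighten the ring nut on the milling head in the fixture with the tommy bar: put the bar in a hole, swing it clockwise (seen from above) between the two posts, move it to the next hole and go on, until the nut comes home on its seat and is nipped up to about 1 newton metre, without overtightening it (1.6 is too much). Turn it only with the bar, not the fingers; then lay the bar back on its V rests and leave the other things where they lie.

Things in the scene. Friction and masses are not known exactly. Their poses are not given: they have to be found in the camera images.
- head: Fixture with the milling head, fixed: steel plate 190 x 200 x 12 mm, on it a dark cutter disc (152 mm diameter, top at 62 mm) with a neck (92 mm diameter, top at 84.5 mm) on which the nut seats; above the nut a flange (68 mm diameter, underside at 120 mm) and a taper up to 226 mm. Origin: on the nut's axis, at table height; z up; its front is its -x side.
- post_a (a point): Top middle, 122 mm high, of one of the fixture's two square steel posts (16 mm): 90 mm from the nut's axis, 78 degrees to one side of the front (-x) direction. A bar in a hole can swing about 69 degrees to either side of the front between the posts.
- post_b (a point): Top middle of the other post, 78 degrees to the other side of the front.
- nut: Steel ring nut on the head, 96 mm diameter, 28 mm thick. Six radial holes in its rim, 60 degrees apart, each 12 x 12 mm and 28 mm deep (behind is an arbor of 37 mm diameter). Origin: on its axis, at the height of the holes' middles (about 99 mm above the table); z up; x runs out through the middle of one hole. Clockwise from above tightens, 3 mm down per turn.
- nut_top (a point): Middle of the nut's top face, 14 mm above its origin. The nut turns against a steady thread friction of 0.35 Nm and stays where it is left. It comes up on its seat after 135 to 195 degrees; just where must be felt. From there torque climbs 7 Nm per radian (let go, it springs back a little but stays clamped). 1 Nm is 8 N at 126 mm from the axis. Under 0.75 Nm is not tight, over 1.6 Nm too much.
- bar: Steel tommy bar, 160 mm long, 120 to 180 g: round rod of 10 mm diameter with a dark square grip 14 x 14 x 50 mm. Origin: in the middle of the square grip, on the bar's axis; x along the bar to its longer end, the nose (rounded, 100 mm from the origin); the other end is 60 mm from the origin.
- bar_nose (a point): Tip of the bar's nose, 100 mm along +x from the bar's origin.
- rest: Fixed stand of the bar: plate 150 x 50 x 8 mm with two upright V rests, at x = 62 and x = -44 mm, whose V tips stand 57 mm above the table; the bar lies in them along the stand's x axis, 50 mm above the table, nose to +x. Origin: middle of its underside, z up.
- rest_seat (a point): Where the bar's origin lies when it is in the rests: 50 mm above the stand's origin.
- bolt: Bystander: hex bolt standing on its head, 24 mm across flats, 50 mm high; origin under its middle.
- washer: Bystander: flat steel washer, 42 mm diameter, 6 mm thick.
- insert_box: Bystander: white plastic box 75 x 55 x 24 mm.
- step_block: Bystander: dark steel step block 80 x 30 x 60 mm.
- wrench: Bystander: open-ended wrench, 170 mm long, lying flat.
- stud: Bystander: dark T-stud, 128 mm long, 18 mm thick, lying.
There are look-alikes about, which are no part of the job. What is meant by the bar is not green, and is the smaller of those in its own colour. What is shaped like the rest but turquoise is not meant.

How it is judged:
On the way, in this order (a step that is already met when the one before it is completed fails the run):
1. the bar's nose is at least 14 mm deep in a hole of the nut (distance between bar_nose and nut below 0.034 m), for 0.1 s.
2. the nut is nipped up on its seat with the bar (0.75 Nm or more) (contact force between nut and head above 13 N and contact force between bar and nut above 2 N), for 0.1 s.
At the end, for the whole second after the job is handed in: The nut is still clamped on its seat (at least half of what its thread can hold), and the bar lies at rest in both V rests: its origin within 12 mm sideways and 6 mm in height of the rests' seat point, level and along the stand within 0.07 rad (contact force between nut and head above 6 N and horizontal distance between bar and rest_seat below 0.012 m and height (world z) of bar between 0.044 and 0.056 m and angle between the x axis of bar and the x axis of rest, either way round below 0.08 rad and angle between bar's own x axis and vertical between 1.5 and 1.64 rad and linear speed of bar below 0.02 m/s); the robot touches nothing.
It fails at once if the nut is overtightened (beyond about 1.6 Nm) (contact force between nut and head above 48 N).
It fails at once if the fingers push the nut (contact force between the fingers and nut above 3 N).
It fails at once if a bystander is moved by more than 30 mm (distance of any of bolt, washer, insert_box, step_block, wrench, stud from where it was at the start of the episode above 0.03 m).
It also fails if it takes over 72 s, if anything falls off the work surface, if the arm or the gripper's body presses on something with over 40 N, if the wrist force passes 120 N, or if a joint passes its speed limit or range.

## Robot

A 6-joint arm with a two-finger parallel gripper is mounted at the origin on the work surface. World frame = base frame: x ahead of the robot, y to its left, z up, the work surface at z = 0. Lengths are in m, angles in rad, forces in N, time in s.
With the tool pointing down it reaches from about 0.35 to 0.775 m from the base axis. Payload 7.3 kg.
Tool frame: the origin (TCP) lies at the very end of the fingers, on their centre line; the grasp point (between the pads) lies 19 mm behind it; z points along the fingers, x is the direction in which the jaws open and shut, and the axes are right-handed (so a half turn about z gives the same grasp; the last joint's range is limited). The gripper opens to 92 mm and grips with 3 to 60 N. Pads are 19 mm wide; open, the fingers measure 130 mm over their backs; the gripper's body (75 mm by 190 mm) begins 47 mm behind the grasp point.
Start: joints at [-1.418, 0.342, 1.524, -0, 1.275, -0.146], TCP at [0.155, -0.502, 0.227] pointing down, gripper open.
Joint ranges: [-2.53, 2.53], [-0.77, 2.02], [0.04, 2.7], [-1, 4.14], [0.28, 2.66], [-3.11, 3.11]. Speed limits (rad/s): [2.57, 2.57, 3.14, 3.14, 3.14, 3.14].

## Interface

Orientations are given as a unit quaternion [w, x, y, z].
In Python, from rig import manip gives the robot as it stands.
- The arm moves only by the shell command python3 -m inch 'ROWS' [FORCE]. ROWS is JSON, a list of rows, each an object with "delta_pos": the shift along the tool's x, y, z normalised to -1 to 1, where 1 is 20 mm, a list of three; "rotation": the turn, a rotation vector about the tool's x, y, z normalised to -1 to 1, where 1 is 0.15 rad, a list of three; "fingers": the opening, from 0 (shut) to 1 (fully open). A call has exactly 10 rows; each row shifts and turns the commanded pose from where the row before left it, along the tool's axes as they then stand; what a row does not reach is not made up. A row lasts 1/10 s, in which the tool goes at most 50 mm and 8.59 degrees, less where a joint would pass 70% of its speed; a pose out of reach is approached as far as the arm can. A call with a number of a shift or a turn outside -1 to 1 is refused whole. A call with a gripper value outside its range is refused whole. The fingers move at their own pace and stop on an object; FORCE is the grip in N (left out, the last holds). Time passes only in rows, so rows that do not move let the fingers close, or fill a call up. It gives the time, the measured TCP pose, the force and the opening at its end, in the units of the state.
- manip.get_obs(): the state, without advancing time (a new reading comes with each control period).
- manip.capture(name): name is "scene" or "side" or "wrist"; returns a dict with "color" (400x640x3 uint8, blue, green, red), "range_z" (400x640 float32, m along the optical axis (not along the pixel's ray), 0 where there is no reading), "camera_matrix" (3x3 intrinsics, pixels), "R" (3x3) and "t" (3): a world point X has camera coordinates R X + t; the wrist camera has in their place "mount" (4x4, takes a point from camera to tool coordinates, whose origin is the TCP and whose axes are the tool frame's). Camera axes: x right, y down, z forward; pixel columns grow to the right and rows downward; lengths in m; the calibration is good to about 2 mm. A picture is of the moment at which its call begins: read the wrist's pose just before it.
- manip.hand_in(): hands the job in, once; it reports no verdict.
The state is a dict: "time": time; "qpos": joint angles; "joint_velocities": joint speeds; "joint_efforts": joint torques, N m; "tool_pos": TCP position; "ee_rot": TCP orientation; "contact_force": force on the tool from outside, world axes, zero at the start; "ft_torque": the same for the moment, N m; "finger_gap": finger opening in m.
Only numpy, scipy, OpenCV 4.12 (cv2) and the standard library are available. Lean on these libraries where they do the work, as an engineer would, in place of code of your own. Each camera call takes 0.05 s, during which the arm holds its last target.

## Working session

There is one attempt and no reset: what is moved stays moved. The work goes in short steps, Python scripts to look and compute and a shell command to move; the robot and the scene stay as the last step left them, time stands still between calls to the robot, and variables do not carry over. Pictures are saved under pics/ and viewed, and the job is handed in when it is done.

```bash
ls; mkdir -p pics; python3 - <<'E'
from rig import manip
import cv2
print(manip.get_obs())
for n in ("scene","side","wrist"):
    c=manip.capture(n); cv2.imwrite(f"pics/{n}0.png",c["color"])
    print(n,c["camera_matrix"].tolist(),[ (k,c[k].tolist()) for k in ("R","t","mount") if k in c])
    import numpy as np; np.savez(f"/tmp/{n}0.npz",**c)
E
```

```text
pics
{'time': 0.0, 'qpos': array([-1.41799712e+00,  3.42712448e-01,  1.52501582e+00,  6.08716852e-06,
        1.27538327e+00, -1.45993481e-01]), 'joint_velocities': array([-0.00050478, -0.00098994, -0.00093952, -0.00211017,  0.000392  ,
       -0.00062804]), 'joint_efforts': array([ 1.25572511e-03, -4.31237555e+01, -2.44221461e+01,  7.17766816e-02,
        5.59993798e-02, -1.49257453e-04]), 'tool_pos': array([ 0.15450697, -0.50132898,  0.22605071]), 'ee_rot': array([-5.37240933e-04,  8.04476276e-01, -5.93984297e-01, -5.36778793e-04]), 'contact_force': array([0.78203967, 0.64603513, 0.77358182]), 'ft_torque': array([-0.03904998,  0.04434865, -0.0007925 ]), 'finger_gap': 0.09178733274210718}
scene [[402.83966471347975, 0.0, 323.6950064123772], [0.0, 402.83966471347975, 204.50313687717585], [0.0, 0.0, 1.0]] [('R', [[0.787892373788079, 0.6157939366819315, 0.004840957793173879], [0.5117628737186737, -0.6503743834905412, -0.561348307543991], [-0.34252644921201464, 0.444759473024541, -0.8275654915142014]]), ('t', [-0.4184695986406694, -0.20311037146241534, 1.4276732508413879])]
side [[506.75948776033727, 0.0, 318.05532426072585], [0.0, 506.75948776033727, 200.61655205859947], [0.0, 0.0, 1.0]] [('R', [[0.9610419609507911, -0.2762824885416353, -0.0081446802944674], [-0.1830998897250182, -0.6142815296361902, -0.7675497591234779], [0.20705743086048403, 0.739138815699097, -0.6409376190023428]]), ('t', [-0.5017368721384993, 0.18699563067030867, 1.1949448999185517])]
wrist [[320.7936367638612, 0.0, 321.1133926651392], [0.0, 320.7936367638612, 199.99958365228582], [0.0, 0.0, 1.0]] [('mount', [[0.9999995779660534, -0.00027135871155568495, -0.0008777426519758619, 0.0010460415638727794], [0.00047930521649330285, 0.9691564642108081, 0.24644577120517266, -0.06634785947880266], [0.0007837947581333692, -0.2464460879033233, 0.9691561852575277, -0.15832312916924132], [0.0, 0.0, 0.0, 1.0]])]
```

View pics/scene0.png

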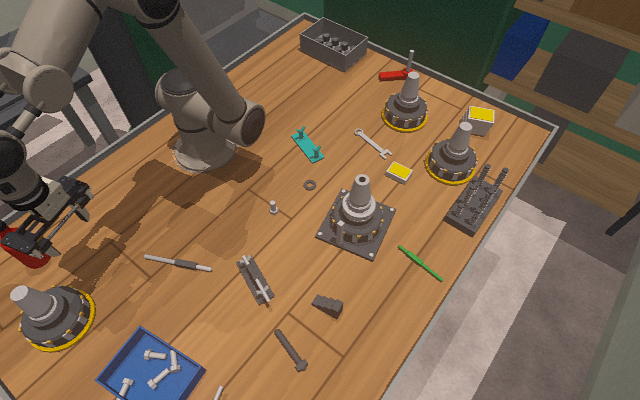

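View pics/side0.png

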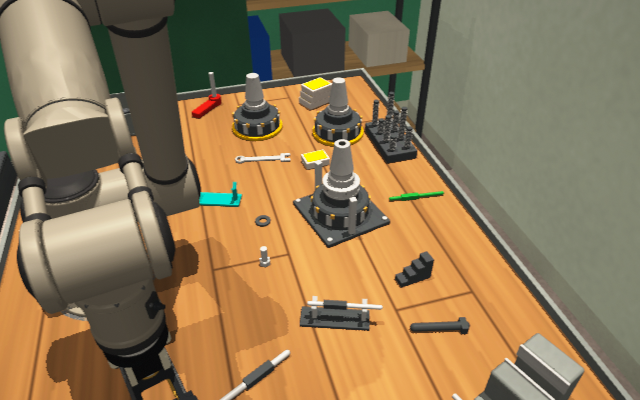

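View pics/wrist0.png

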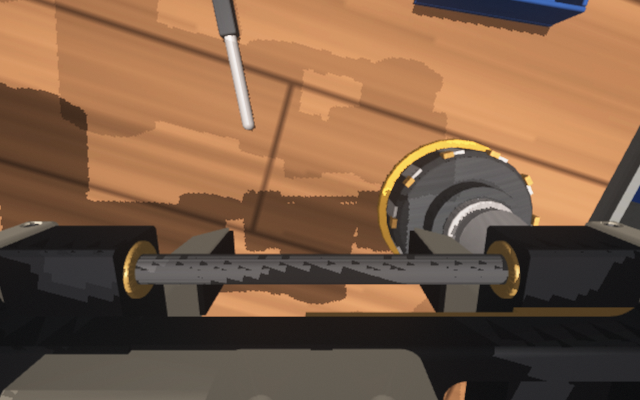

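The fixture is at scene (357,215). The rest, with its white/dark bar, is at (255,280). The larger look-alike bar lies on the table at (177,263), and the green bar and turquoise rest are decoys.

```bash
cat > h.py <<'E'
import numpy as np, cv2
from rig import manip
from scipy.spatial.transform import Rotation as Rn
def Rq(q): return Rn.from_quat([q[1],q[2],q[3],q[0]]).as_matrix()
def cloud(c,obs=None):
    z=c["range_z"].astype(float); K=c["camera_matrix"]
    v,u=np.indices(z.shape)
    P=np.stack([(u-K[0,2])/K[0,0]*z,(v-K[1,2])/K[1,1]*z,z],-1)
    if "R" in c: W=(P-c["t"])@c["R"]
    else:
        M=c["mount"]; T=P@M[:3,:3].T+M[:3,3]
        W=T@Rq(obs["ee_rot"]).T+obs["tool_pos"]
    W[z<=0]=np.nan
    return W
E
python3 - <<'E'
import numpy as np,cv2
from h import cloud
s=dict(np.load("/tmp/scene0.npz")); d=dict(np.load("/tmp/side0.npz"))
a=cv2.resize(s["color"][160:320,220:420],None,fx=4,fy=3.75,interpolation=2); cv2.imwrite("pics/sc1.png",a)
b=cv2.resize(d["color"][130:340,280:480],None,fx=2.8,fy=2.8,interpolation=2); cv2.imwrite("pics/sd1.png",b)
for n,c in(("scene",s),("side",d)):
    W=cloud(c); np.save(f"/tmp/{n}W.npy",W)
    if n=="scene": px=[(255,280),(243,262),(268,302),(357,180),(320,235),(375,255),(395,208),(345,192)]
    else: px=[(335,304),(340,318),(342,145),(380,215),(330,240)]
    for p in px: print(n,p,W[p[1],p[0]].round(4))
E
```

```text
scene (255, 280) [ 0.5097 -0.2732  0.0575]
scene (243, 262) [ 0.4433 -0.253   0.0502]
scene (268, 302) [ 0.576  -0.2954  0.0494]
scene (357, 180) [0.5938 0.0612 0.2241]
scene (320, 235) [ 0.5448 -0.0357  0.0124]
scene (375, 255) [0.7126 0.0117 0.0108]
scene (395, 208) [ 0.6668  0.1967 -0.0017]
scene (345, 192) [0.5101 0.1386 0.0146]
side (335, 304) [ 0.4836 -0.2643  0.0573]
side (340, 318) [ 0.4947 -0.2671  0.0092]
side (342, 145) [0.6021 0.0627 0.2245]
side (380, 215) [0.6984 0.018  0.0129]
side (330, 240) [ 0.5422 -0.0386  0.0168]
```

View pics/sc1.png

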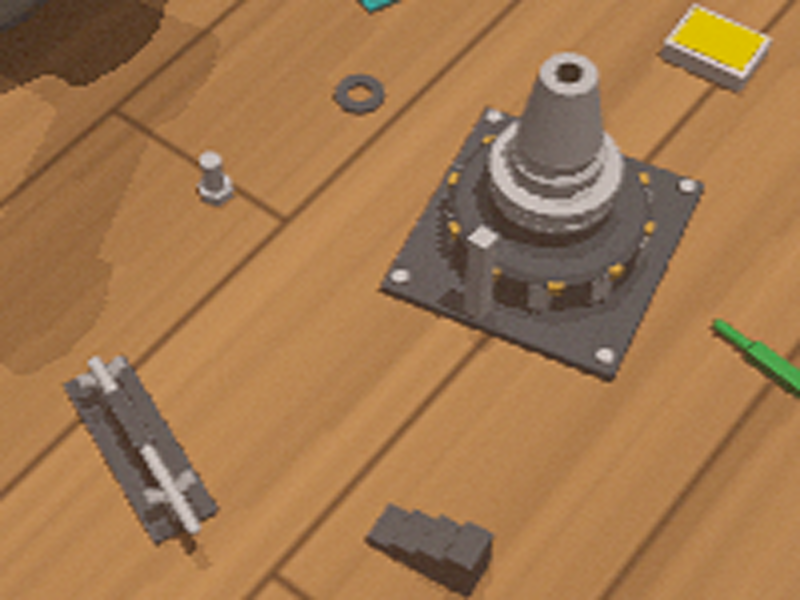

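View pics/sd1.png

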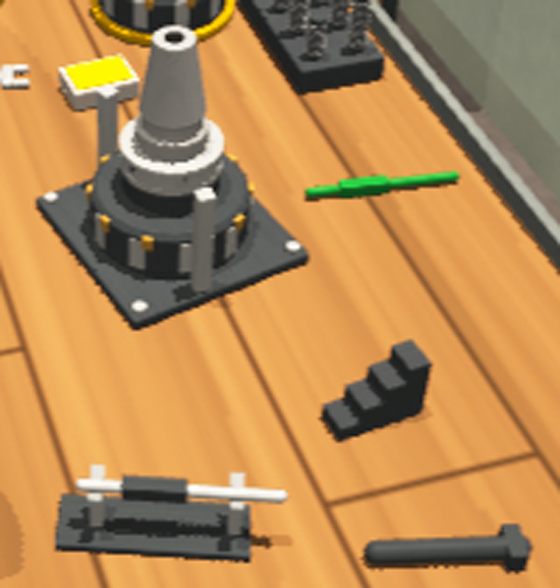

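```bash
python3 - <<'E'
import numpy as np,cv2
from scipy.optimize import least_squares
for n in("scene","side"):
    W=np.load(f"/tmp/{n}W.npy"); P=W.reshape(-1,3)
    near=(np.hypot(P[:,0]-.6,P[:,1]-.062)<.17)
    pl=P[near&(abs(P[:,2]-.012)<.006)]
    # plate zmed
    r=cv2.minAreaRect((pl[:,:2]*1000).astype(np.float32)); print(n,"plate",r, np.median(pl[:,2]))
    rr=np.hypot(P[:,0]-.6,P[:,1]-.062)
    po=P[near&(abs(P[:,2]-.122)<.004)&(rr>.06)]
    print("post tops",len(po)); 
    for g in (po[:,1]<.06,po[:,1]>=.06):
        if g.any(): print(po[g].mean(0),g.sum(),po[g].min(0),po[g].max(0))
    # taper top ring at z~.226
    t=P[near&(P[:,2]>.219)]; print("top",len(t),(t.min(0)+t.max(0))/2, t[:,2].max())
    # taper fit: cone axis
    t=P[near&(P[:,2]>.13)&(P[:,2]<.215)&(rr<.06)]
    f=lambda p:np.hypot(t[:,0]-p[0],t[:,1]-p[1])-(p[2]+p[3]*(t[:,2]-.17))
    print("cone",least_squares(f,[.6,.06,.02,-.2],loss="soft_l1",f_scale=.001).x,len(t))
    t=P[near&(P[:,2]>.088)&(P[:,2]<.110)&(rr<.065)]
    f=lambda p:np.hypot(t[:,0]-p[0],t[:,1]-p[1])-.048
    s=least_squares(f,[.6,.06],loss="soft_l1",f_scale=.001); print("nut",s.x,len(t))
    # bar
    b=P[(abs(P[:,0]-.51)<.11)&(abs(P[:,1]+.275)<.06)&(P[:,2]>.044)&(P[:,2]<.07)]
    c=b[:,:2].mean(0);u,sv,vt=np.linalg.svd(b[:,:2]-c);d=vt[0]*np.sign(vt[0,0]);tt=(b[:,:2]-c)@d
    print("bar",c,d,np.degrees(np.arctan2(d[1],d[0])),c+d*tt.min(),c+d*tt.max(),np.ptp(tt))
    b2=P[(abs(P[:,0]-.51)<.12)&(abs(P[:,1]+.275)<.07)&(abs(P[:,2]-.008)<.003)]
    print("restplate",cv2.minAreaRect((b2[:,:2]*1000).astype(np.float32)),np.median(b2[:,2]))
E
```

```text
scene plate ((605.77587890625, 46.97416687011719), (281.5718994140625, 292.7579345703125), 41.66678237915039) 0.011974239954566668
post tops 30
[ 0.60445928 -0.02180061  0.12156571] 30 [ 0.59679503 -0.02990431  0.11855048] [ 0.61254935 -0.01255868  0.12487614]
top 149 [0.60314229 0.06960467 0.22410689] 0.22919320552665287
cone [ 0.60211839  0.07050291  0.02725133 -0.12911036] 478
nut [0.60175315 0.07100198] 139
bar [ 0.50232775 -0.2666285 ] [ 0.93746809 -0.34807122] -20.36938743999628 [ 0.43023021 -0.2398595 ] [ 0.57680576 -0.29428134] 0.1563525830400973
restplate ((513.4749755859375, -276.71221923828125), (133.10220336914062, 232.2732391357422), 89.665771484375) 0.0077457928055581675
side plate ((588.053466796875, 43.81535339355469), (215.3333282470703, 297.7428894042969), 65.63651275634766) 0.01163500889294046
post tops 63
[ 0.60533777 -0.02290011  0.12154195] 34 [ 0.59749713 -0.03015086  0.11822316] [ 0.61316529 -0.01375567  0.12473949]
[0.56681069 0.14893298 0.12096228] 29 [0.55821201 0.13964217 0.11840127] [0.57647458 0.15967514 0.12328268]
top 142 [0.60443642 0.06770915 0.22375253] 0.22824409954078612
cone [ 0.60527793  0.0699312   0.02695291 -0.1263394 ] 711
nut [0.60546615 0.07105508] 241
bar [ 0.49890504 -0.26677962] [ 0.93646489 -0.35076134] -20.53388912285431 [ 0.42895689 -0.2405799 ] [ 0.57706269 -0.29605426] 0.1581541414406642
restplate ((520.2361450195312, -269.2981872558594), (124.0336685180664, 225.37168884277344), 86.84703063964844) 0.007882812390169741
```

```bash
python3 - <<'E'
import numpy as np,cv2
out=[]
for n in("scene","side"):
    c=dict(np.load(f"/tmp/{n}0.npz")); K=c["camera_matrix"]
    A=(.603,.0705) if n=="scene" else (.605,.070)
    C=-c["R"].T@c["t"]; ca=np.degrees(np.arctan2(C[1]-A[1],C[0]-A[0]))%360; print(n,"cam az",ca)
    th=np.arange(90,361,.5); z=np.arange(.120,.080,-.0005)
    T,Z=np.meshgrid(np.radians(th),z)
    X=np.stack([A[0]+.048*np.cos(T),A[1]+.048*np.sin(T),Z],-1)@c["R"].T+c["t"]
    u=X[...,0]/X[...,2]*K[0,0]+K[0,2]; v=X[...,1]/X[...,2]*K[1,1]+K[1,2]
    im=cv2.remap(c["color"],u.astype(np.float32),v.astype(np.float32),cv2.INTER_CUBIC)
    im=cv2.resize(im,None,fx=1.4,fy=2.5)
    for t in range(90,361,30): cv2.putText(im,str(t),(int((t-90)*2.8),12),0,.4,(0,0,255))
    out.append(im)
    p=(c["R"]@np.array([A[0],A[1],.1])+c["t"]); p=K@p/p[2]
    x,y=p[:2].astype(int); cr=cv2.resize(c["color"][y-30:y+30,x-40:x+40],(757,568),interpolation=2); cv2.imwrite(f"pics/nut_{n}.png",cr)
cv2.imwrite("pics/unw.png",np.vstack(out))
E
```

```text
scene cam az 298.866621427899
side cam az 251.02145567527197
```

View pics/unw.png

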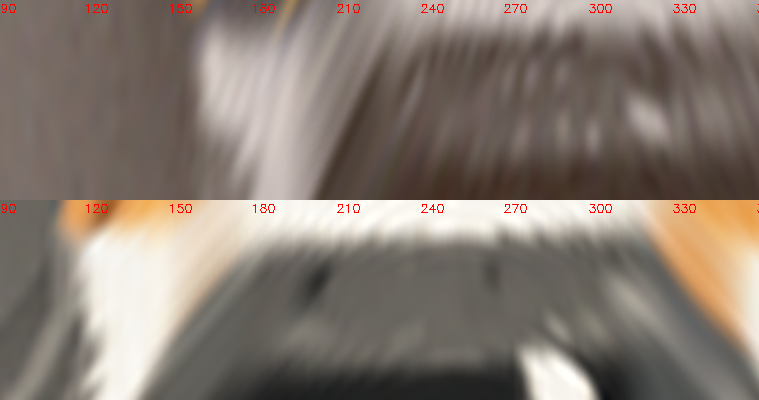

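View pics/nut_side.png

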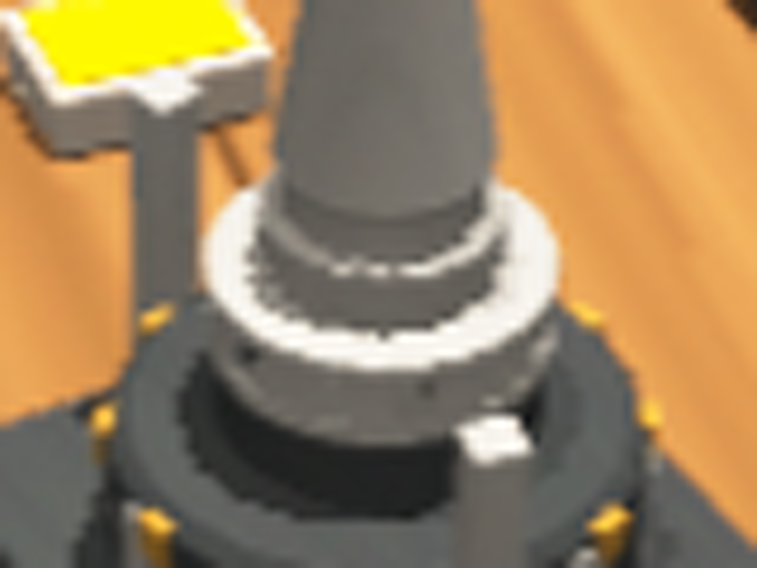

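The side view shows nut holes as dark spots at about 201° and 262°, which fits the 60° spacing. The head axis is about (0.604, 0.070) with its front at about 193°. The bar's origin is about (0.483, -0.260), heading -20.4°. I'll write a row planner and move above the bar.

```bash
cat >> h.py <<'E'
def yaw(o):
    R=Rq(o["ee_rot"]); return np.degrees(np.arctan2(R[1,0],R[0,0])),R
def plan(pts,n,start=None):
    """pts: list of waypoints (x,y,z,yawdeg) ; n rows per segment; prints tool rows"""
    if start is None:
        o=manip.get_obs(); a,_=yaw(o); start=(*o["tool_pos"],a)
    cur=np.array(start,float)
    for p,k in zip(pts,n):
        p=np.array(p,float); s=cur.copy(); dyaw=(p[3]-s[3]+180)%360-180
        for i in range(k):
            a=np.radians(cur[3]); tgt=s+(p-s)*(i+1)/k; tgt[3]=s[3]+dyaw*(i+1)/k
            d=tgt[:3]-cur[:3]
            t=np.array([d[0]*np.cos(a)+d[1]*np.sin(a), d[0]*np.sin(a)-d[1]*np.cos(a), -d[2]])/.02
            print(t.round(3).tolist(), round(-np.radians(tgt[3]-cur[3])/.15,3))
            cur=tgt
        print('--')
def st():
    o=manip.get_obs(); a,R=yaw(o); print("t",round(o["time"],2),"pos",o["tool_pos"].round(4),"yaw",round(a,2),"tilt",R[:,2].round(4),"F",o["contact_force"].round(2),"T",o["ft_torque"].round(3),"gap",round(o["finger_gap"],4)); return o
E
python3 - <<'E'
from h import *
st(); plan([(.483,-.260,.15,-110.4)],[20])
E
```

```text
t 0.15 pos [ 0.1545 -0.5014  0.2262] yaw -72.88 tilt [-2.0e-04  1.2e-03 -1.0e+00] F [-0.59  0.2   0.01] T [ 0.043 -0.015 -0.007] gap 0.092
[-0.335, -0.962, 0.19] 0.218
[-0.366, -0.951, 0.19] 0.218
[-0.397, -0.938, 0.19] 0.218
[-0.428, -0.925, 0.19] 0.218
[-0.458, -0.91, 0.19] 0.218
[-0.487, -0.895, 0.19] 0.218
[-0.516, -0.879, 0.19] 0.218
[-0.545, -0.861, 0.19] 0.218
[-0.573, -0.843, 0.19] 0.218
[-0.6, -0.824, 0.19] 0.218
[-0.627, -0.804, 0.19] 0.218
[-0.653, -0.783, 0.19] 0.218
[-0.678, -0.761, 0.19] 0.218
[-0.703, -0.738, 0.19] 0.218
[-0.726, -0.715, 0.19] 0.218
[-0.749, -0.691, 0.19] 0.218
[-0.772, -0.666, 0.19] 0.218
[-0.793, -0.64, 0.19] 0.218
[-0.813, -0.614, 0.19] 0.218
[-0.833, -0.587, 0.19] 0.218
--
```

```bash
python3 -m inch '[{"delta_pos":[-0.335,-0.962,0.19],"rotation":[0,0,0.218],"fingers":1},{"delta_pos":[-0.366,-0.951,0.19],"rotation":[0,0,0.218],"fingers":1},{"delta_pos":[-0.397,-0.938,0.19],"rotation":[0,0,0.218],"fingers":1},{"delta_pos":[-0.428,-0.925,0.19],"rotation":[0,0,0.218],"fingers":1},{"delta_pos":[-0.458,-0.91,0.19],"rotation":[0,0,0.218],"fingers":1},{"delta_pos":[-0.487,-0.895,0.19],"rotation":[0,0,0.218],"fingers":1},{"delta_pos":[-0.516,-0.879,0.19],"rotation":[0,0,0.218],"fingers":1},{"delta_pos":[-0.545,-0.861,0.19],"rotation":[0,0,0.218],"fingers":1},{"delta_pos":[-0.573,-0.843,0.19],"rotation":[0,0,0.218],"fingers":1},{"delta_pos":[-0.6,-0.824,0.19],"rotation":[0,0,0.218],"fingers":1}]'
python3 -m inch '[{"delta_pos":[-0.627,-0.804,0.19],"rotation":[0,0,0.218],"fingers":1},{"delta_pos":[-0.653,-0.783,0.19],"rotation":[0,0,0.218],"fingers":1},{"delta_pos":[-0.678,-0.761,0.19],"rotation":[0,0,0.218],"fingers":1},{"delta_pos":[-0.703,-0.738,0.19],"rotation":[0,0,0.218],"fingers":1},{"delta_pos":[-0.726,-0.715,0.19],"rotation":[0,0,0.218],"fingers":1},{"delta_pos":[-0.749,-0.691,0.19],"rotation":[0,0,0.218],"fingers":1},{"delta_pos":[-0.772,-0.666,0.19],"rotation":[0,0,0.218],"fingers":1},{"delta_pos":[-0.793,-0.64,0.19],"rotation":[0,0,0.218],"fingers":1},{"delta_pos":[-0.813,-0.614,0.19],"rotation":[0,0,0.218],"fingers":1},{"delta_pos":[-0.833,-0.587,0.19],"rotation":[0,0,0.218],"fingers":1}]'
python3 - <<'E'
from h import *
o=st(); c=manip.capture("wrist"); o2=st(); cv2.imwrite("pics/w1.png",c["color"]); np.savez("/tmp/w1.npz",**c)
W=cloud(c,o); P=W.reshape(-1,3)
b=P[(P[:,2]>.044)&(P[:,2]<.063)&(abs(P[:,0]-.5)<.1)&(abs(P[:,1]+.27)<.06)]
d=np.array([np.cos(np.radians(-20.4)),np.sin(np.radians(-20.4))]); t=(b[:,:2]-[.483,-.26])@d; s=(b[:,:2]-[.483,-.26])@[-d[1],d[0]]
for lo in range(-60,110,10):
    m=(t*1000>=lo)&(t*1000<lo+10)
    if m.sum()>3: print(lo,m.sum(),(s[m].mean()*1000).round(1),(s[m].min()*1000).round(1),(s[m].max()*1000).round(1),np.percentile(b[m,2],95).round(4))
print(t.min(),t.max())
E
```

```text
time: 1.15
tool_pos: [0.3193, -0.3804, 0.1884]
ee_rot: [0.0, -0.697, 0.718, 0.0]
contact_force: [0.2, -0.8, -0.3]
finger_gap: 0.0913
time: 2.15
tool_pos: [0.4834, -0.2596, 0.1503]
ee_rot: [-0.0, -0.571, 0.821, 0.0]
contact_force: [-1.1, -0.0, 0.1]
finger_gap: 0.0916
t 2.15 pos [ 0.4834 -0.2596  0.1503] yaw -110.43 tilt [-5.e-04  3.e-04 -1.e+00] F [-1.14 -0.05  0.14] T [0.029 0.017 0.038] gap 0.0916
t 2.2 pos [ 0.4853 -0.2578  0.1497] yaw -110.46 tilt [ 3.0e-04  1.6e-03 -1.0e+00] F [ 1.09  1.49 -0.53] T [ 0.13  -0.042  0.032] gap 0.0915
-50 219 1.1 -15.0 17.3 0.0565
-40 272 1.5 -15.0 18.2 0.0567
-30 130 1.0 -5.5 7.8 0.058
-20 192 1.1 -5.5 7.7 0.0584
-10 202 1.1 -5.5 7.7 0.0582
0 203 1.1 -5.4 7.6 0.0582
10 204 1.0 -5.4 7.5 0.0582
20 214 1.0 -5.5 7.6 0.0579
30 167 1.0 -3.8 5.9 0.0559
40 166 1.0 -3.8 5.8 0.0558
50 225 1.1 -15.2 18.0 0.0564
60 546 1.2 -16.0 18.0 0.0571
70 182 0.9 -3.7 5.6 0.0557
80 181 0.9 -3.7 5.5 0.0558
90 173 1.0 -3.6 5.5 0.0557
100 14 1.4 -1.3 4.7 0.0543
-0.047126734822942114 0.10144963681984809
```

View pics/w1.png

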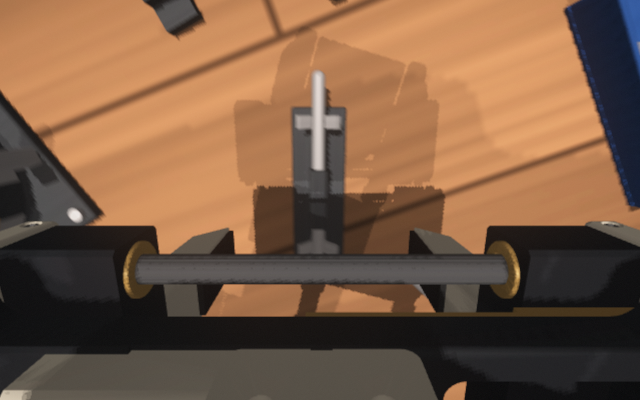

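The wrist view shows the bar centred, with its nose at (318,72) and the V rest at (318,122). It is about 1 mm off the estimate. I'll descend and grip.

```bash
python3 -m inch '[{"delta_pos":[0,0,1],"rotation":[0,0,0],"fingers":1},{"delta_pos":[-0.02,0,1],"rotation":[0,0,0],"fingers":1},{"delta_pos":[-0.02,0,1],"rotation":[0,0,0],"fingers":0.7},{"delta_pos":[0,0,1],"rotation":[0,0,0],"fingers":0.5},{"delta_pos":[0,0,1],"rotation":[0,0,0],"fingers":0.4},{"delta_pos":[0,0,0.7],"rotation":[0,0,0],"fingers":0.3},{"delta_pos":[0,0,0.25],"rotation":[0,0,0],"fingers":0.3},{"delta_pos":[0,0,0],"rotation":[0,0,0],"fingers":0.2},{"delta_pos":[0,0,0],"rotation":[0,0,0],"fingers":0},{"delta_pos":[0,0,0],"rotation":[0,0,0],"fingers":0}]' 50
python3 - <<'E'
from h import *
o=st();
E
```

```text
time: 3.2
tool_pos: [0.4837, -0.2599, 0.0326]
ee_rot: [0.0, -0.571, 0.821, -0.001]
contact_force: [0.3, 0.3, 0.5]
finger_gap: 0.0326
t 3.2 pos [ 0.4837 -0.2599  0.0326] yaw -110.35 tilt [ 0.0013 -0.001  -1.    ] F [0.26 0.27 0.51] T [ 0.077  0.006 -0.033] gap 0.0326
```

```bash
python3 -m inch '[{"delta_pos":[0,0,0],"rotation":[0,0,0],"fingers":0},{"delta_pos":[0,0,0],"rotation":[0,0,0],"fingers":0},{"delta_pos":[0,0,0],"rotation":[0,0,0],"fingers":0},{"delta_pos":[0,0,0],"rotation":[0,0,0],"fingers":0},{"delta_pos":[0,0,-0.3],"rotation":[0,0,0],"fingers":0},{"delta_pos":[0,0,-0.7],"rotation":[0,0,0],"fingers":0},{"delta_pos":[0,0,-1],"rotation":[0,0,0],"fingers":0},{"delta_pos":[0,0,-0.7],"rotation":[0,0,0],"fingers":0},{"delta_pos":[0,0,-0.2],"rotation":[0,0,0],"fingers":0},{"delta_pos":[0,0,0],"rotation":[0,0,0],"fingers":0}]' 50
python3 - <<'E'
from h import *
o=st();import math
a=math.radians(201)
plan([(.604+.160*math.cos(a),.070+.16*math.sin(a),.0835,-69)],[15])
E
```

```text
time: 4.2
tool_pos: [0.4834, -0.2598, 0.0903]
ee_rot: [0.0, -0.571, 0.821, -0.001]
contact_force: [-0.4, 1.3, -1.7]
finger_gap: 0.0133
t 4.2 pos [ 0.4834 -0.2598  0.0903] yaw -110.35 tilt [ 9.e-04 -1.e-03 -1.e+00] F [-0.4   1.34 -1.65] T [0.066 0.048 0.04 ] gap 0.0133
[-0.818, 0.406, 0.023] -0.321
[-0.837, 0.366, 0.023] -0.321
[-0.853, 0.325, 0.023] -0.321
[-0.868, 0.284, 0.023] -0.321
[-0.881, 0.242, 0.023] -0.321
[-0.891, 0.199, 0.023] -0.321
[-0.9, 0.156, 0.023] -0.321
[-0.906, 0.113, 0.023] -0.321
[-0.911, 0.069, 0.023] -0.321
[-0.913, 0.025, 0.023] -0.321
[-0.913, -0.019, 0.023] -0.321
[-0.911, -0.063, 0.023] -0.321
[-0.907, -0.107, 0.023] -0.321
[-0.901, -0.15, 0.023] -0.321
[-0.893, -0.193, 0.023] -0.321
--
```

```bash
python3 -m inch '[{"delta_pos":[-0.818,0.406,0.023],"rotation":[0,0,-0.321],"fingers":0},{"delta_pos":[-0.837,0.366,0.023],"rotation":[0,0,-0.321],"fingers":0},{"delta_pos":[-0.853,0.325,0.023],"rotation":[0,0,-0.321],"fingers":0},{"delta_pos":[-0.868,0.284,0.023],"rotation":[0,0,-0.321],"fingers":0},{"delta_pos":[-0.881,0.242,0.023],"rotation":[0,0,-0.321],"fingers":0},{"delta_pos":[-0.891,0.199,0.023],"rotation":[0,0,-0.321],"fingers":0},{"delta_pos":[-0.9,0.156,0.023],"rotation":[0,0,-0.321],"fingers":0},{"delta_pos":[-0.906,0.113,0.023],"rotation":[0,0,-0.321],"fingers":0},{"delta_pos":[-0.911,0.069,0.023],"rotation":[0,0,-0.321],"fingers":0},{"delta_pos":[-0.913,0.025,0.023],"rotation":[0,0,-0.321],"fingers":0}]'
python3 -m inch '[{"delta_pos":[-0.913,-0.019,0.023],"rotation":[0,0,-0.321],"fingers":0},{"delta_pos":[-0.911,-0.063,0.023],"rotation":[0,0,-0.321],"fingers":0},{"delta_pos":[-0.907,-0.107,0.023],"rotation":[0,0,-0.321],"fingers":0},{"delta_pos":[-0.901,-0.15,0.023],"rotation":[0,0,-0.321],"fingers":0},{"delta_pos":[-0.893,-0.193,0.023],"rotation":[0,0,-0.321],"fingers":0},{"delta_pos":[0,0,0],"rotation":[0,0,0],"fingers":0},{"delta_pos":[0,0,0],"rotation":[0,0,0],"fingers":0},{"delta_pos":[0,0,0],"rotation":[0,0,0],"fingers":0},{"delta_pos":[0,0,0],"rotation":[0,0,0],"fingers":0},{"delta_pos":[0,0,0],"rotation":[0,0,0],"fingers":0}]'
cat > look.py <<'E'
import sys
from h import *
n=sys.argv[1]
o=st(); c=manip.capture("wrist"); o2=st(); cv2.imwrite(f"pics/{n}.png",c["color"]); np.savez(f"/tmp/{n}.npz",**c,tp=o["tool_pos"],er=o["ee_rot"])
W=cloud(c,o); np.save(f"/tmp/{n}W.npy",W)
E
python3 look.py w2
```

```text
time: 5.2
tool_pos: [0.4636, -0.0761, 0.0852]
ee_rot: [-0.0, 0.752, -0.659, 0.0]
contact_force: [-0.1, 0.1, -1.4]
finger_gap: 0.0133
time: 6.2
tool_pos: [0.4545, 0.0125, 0.0828]
ee_rot: [0.0, 0.824, -0.567, 0.0]
contact_force: [-0.5, -0.9, -1.5]
finger_gap: 0.0134
t 6.2 pos [0.4545 0.0125 0.0828] yaw -69.02 tilt [ 1.e-04 -2.e-04 -1.e+00] F [-0.48 -0.9  -1.51] T [-0.017 -0.062  0.005] gap 0.0134
t 6.25 pos [0.4545 0.0125 0.0828] yaw -69.02 tilt [ 1.e-04 -1.e-04 -1.e+00] F [-0.94  0.57 -1.31] T [ 0.043  0.008 -0.027] gap 0.0135
```

View pics/w2.png

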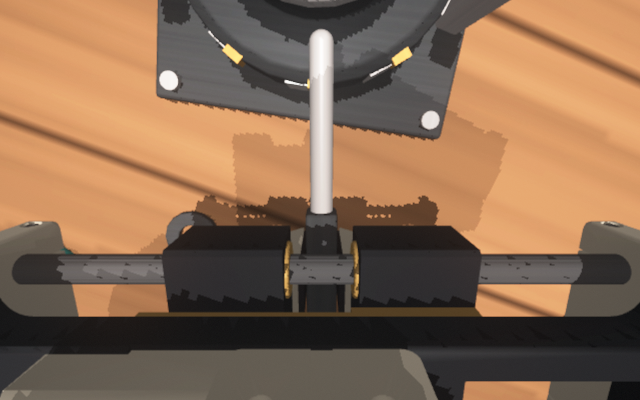

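```bash
python3 - <<'E'
from h import *
W=np.load("/tmp/w2W.npy"); d=np.load("/tmp/w2.npz")
R=Rq(d["er"]); T=(W-d["tp"])@R   # tool coords
P=T.reshape(-1,3)
b=P[(abs(P[:,0])<.012)&(P[:,1]<-.03)&(P[:,1]>-.12)&(abs(P[:,2]+.019)<.012)]
for lo in range(-105,-25,10):
    m=(b[:,1]*1000>=lo)&(b[:,1]*1000<lo+10)
    if m.sum()>3: q=b[m]; print(lo,m.sum(),"x",(q[:,0].min()*1e3).round(1),(q[:,0].max()*1e3).round(1),"ztop",(np.percentile(q[:,2],3)*1e3).round(1))
print("nose y",b[:,1].min())
for p in [(169,80),(430,121)]:
    print(p,np.nanmean(W[p[1]-2:p[1]+3,p[0]-2:p[0]+3].reshape(-1,3),0).round(4))
# disc rim: z ~.062 edge
P2=W.reshape(-1,3); m=(abs(P2[:,2]-.062)<.003); q=P2[m]; print(len(q))
r=np.hypot(q[:,0]-.604,q[:,1]-.07); a=np.degrees(np.arctan2(q[:,1]-.07,q[:,0]-.604))%360
E
python3 - <<'E'
import cv2,numpy as np
from h import *
c=manip.capture("side"); np.savez("/tmp/side1.npz",**c)
cv2.imwrite("pics/side1.png",cv2.resize(c["color"][140:240,250:410],(800,500),interpolation=2))
E
```

```text
-105 284 x -3.9 5.7 ztop -23.3
-95 672 x -4.0 5.8 ztop -23.7
-85 637 x -3.6 5.9 ztop -23.7
-75 599 x -3.7 6.0 ztop -23.8
-65 573 x -3.8 6.1 ztop -23.8
-55 535 x -3.9 5.7 ztop -23.7
-45 502 x -3.5 5.8 ztop -23.7
-35 243 x -3.6 5.8 ztop -23.8
nose y -0.1144735336084622
(169, 80) [0.5038 0.1375 0.0174]
(430, 121) [ 0.5415 -0.0342  0.017 ]
11179
```

View pics/side1.png

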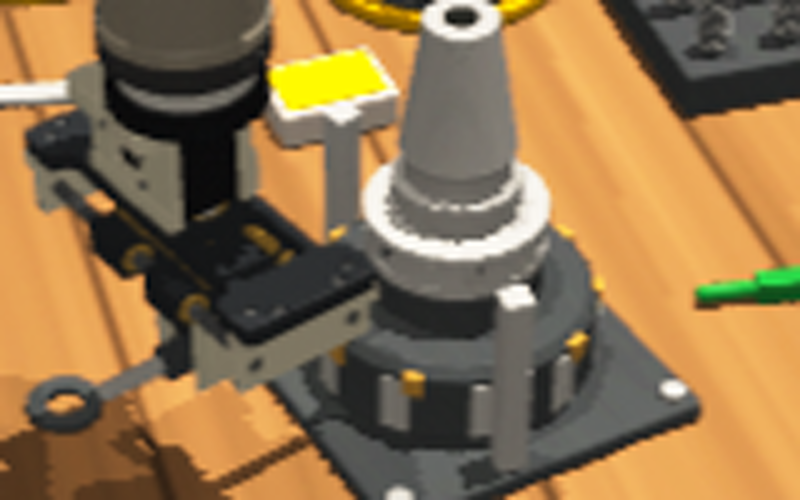

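The nose is at (320,35), just below the nut, and the bar is straight in the jaws with its axis 18.7 mm above the TCP. The holes are out of view, so I'll shift sideways 40 mm and tilt 0.45 rad to look at the rim.

```bash
python3 -m inch '[{"delta_pos":[1,0,0],"rotation":[0,0,0],"fingers":0},{"delta_pos":[1,0,0],"rotation":[0.5,0,0],"fingers":0},{"delta_pos":[0,0,0],"rotation":[1,0,0],"fingers":0},{"delta_pos":[0,0,0],"rotation":[1,0,0],"fingers":0},{"delta_pos":[0,0,0],"rotation":[0.5,0,0],"fingers":0},{"delta_pos":[0,0,0],"rotation":[0,0,0],"fingers":0},{"delta_pos":[0,0,0],"rotation":[0,0,0],"fingers":0},{"delta_pos":[0,0,0],"rotation":[0,0,0],"fingers":0},{"delta_pos":[0,0,0],"rotation":[0,0,0],"fingers":0},{"delta_pos":[0,0,0],"rotation":[0,0,0],"fingers":0}]'
python3 look.py w3
```

```text
time: 7.3
tool_pos: [0.4696, -0.0201, 0.0823]
ee_rot: [-0.162, 0.811, -0.553, 0.103]
contact_force: [0.1, 0.1, -1.3]
finger_gap: 0.0134
t 7.3 pos [ 0.4696 -0.0201  0.0823] yaw -68.47 tilt [ 0.3474  0.149  -0.9258] F [ 0.09  0.09 -1.3 ] T [-0.173  0.329 -0.   ] gap 0.0134
t 7.35 pos [ 0.4695 -0.0201  0.0823] yaw -68.48 tilt [ 0.3474  0.149  -0.9258] F [ 0.66  0.11 -1.59] T [-0.171  0.309 -0.055] gap 0.0133
```

View pics/w3.png

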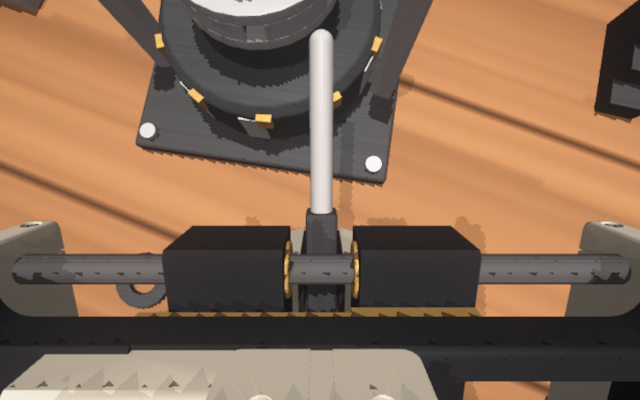

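```bash
python3 - <<'E'
from h import *
c=np.load("/tmp/w3.npz"); im=c["color"]
cv2.imwrite("pics/w3z.png",cv2.resize(im[0:75,165:365],(800,300),interpolation=2))
R=Rq(c["er"]);M=c["mount"];K=c["camera_matrix"]
A=np.array([.604,.070])
# disc rim/post fits for check
W=np.load("/tmp/w3W.npy");P=W.reshape(-1,3)
rr=np.hypot(P[:,0]-A[0],P[:,1]-A[1])
t=P[(P[:,2]>.09)&(P[:,2]<.108)&(rr<.06)]
from scipy.optimize import least_squares
t=t[np.hypot(t[:,0]-A[0],t[:,1]-A[1])>.044]
print("nut",len(t),least_squares(lambda p:np.hypot(t[:,0]-p[0],t[:,1]-p[1])-.048,A,loss="soft_l1",f_scale=.0007).x)
th=np.arange(130,271,.25); z=np.arange(.118,.082,-.0004)
T,Z=np.meshgrid(np.radians(th),z)
X=np.stack([A[0]+.048*np.cos(T),A[1]+.048*np.sin(T),Z],-1)
tool=(X-c["tp"])@R; cam=(tool-M[:3,3])@M[:3,:3]
u=cam[...,0]/cam[...,2]*K[0,0]+K[0,2]; v=cam[...,1]/cam[...,2]*K[1,1]+K[1,2]
u2=cv2.remap(im,u.astype(np.float32),v.astype(np.float32),cv2.INTER_CUBIC)
u2=cv2.resize(u2,None,fx=1.4,fy=4)
for a in range(130,271,10): cv2.putText(u2,str(a),(int((a-130)*5.6),12),0,.35,(0,0,255))
for zz in(.113,.0936,.1056,.085): y=int((.118-zz)/.0004*4); cv2.line(u2,(0,y),(8,y),(0,255,0),1)
cv2.imwrite("pics/w3u.png",u2)
E
```

```text
nut 2781 [0.60485969 0.07031686]
```

View pics/w3z.png

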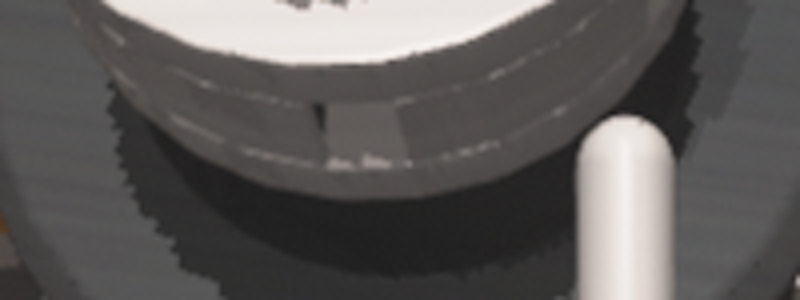

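View pics/w3u.png

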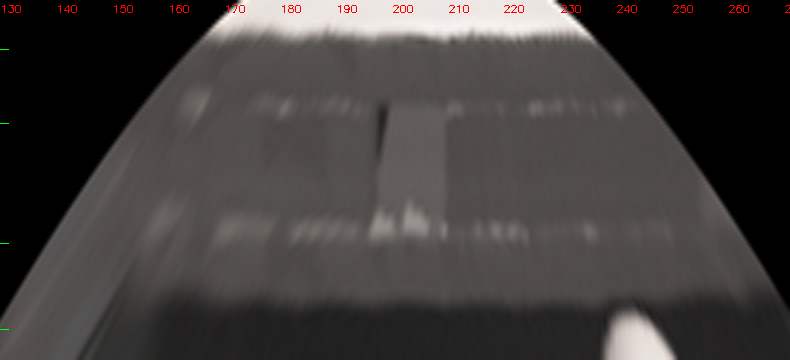

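The hole is clear at about (258,33) in w3. Unwrapped, it spans 197 to 209.5°, with its centre near 203.2° and a height of about 0.1010 as the camera sees it. I'll untilt and line up.

```bash
python3 - <<'E'
from h import *
import math
o=st();R=Rq(o["ee_rot"])
# residual rotation to tool-down with yaw y
def res(y):
    a=math.radians(y); D=np.array([[math.cos(a),math.sin(a),0],[math.sin(a),-math.cos(a),0],[0,0,-1]]); return Rn.from_matrix(R.T@D).as_rotvec()/.15
y=203.2-270
print(res(y),res(-69))
a=math.radians(203.2)
plan([(.604+.155*math.cos(a),.0708+.155*math.sin(a),.0824,y)],[5],start=(*o["tool_pos"],y))
E
```

```text
t 7.35 pos [ 0.4695 -0.0201  0.0823] yaw -68.48 tilt [ 0.3474  0.149  -0.9258] F [ 0.66  0.11 -1.59] T [-0.171  0.309 -0.055] gap 0.0133
[-2.58385157  0.04168547 -0.20813788] [-2.58247355  0.09127754  0.04463064]
[-0.306, -0.045, -0.001] -0.0
[-0.306, -0.045, -0.001] -0.0
[-0.306, -0.045, -0.001] -0.0
[-0.306, -0.045, -0.001] -0.0
[-0.306, -0.045, -0.001] -0.0
--
```

```bash
python3 -m inch '[{"delta_pos":[0,0,0],"rotation":[-0.517,0.008,-0.042],"fingers":0},{"delta_pos":[0,0,0],"rotation":[-0.517,0.008,-0.042],"fingers":0},{"delta_pos":[0,0,0],"rotation":[-0.517,0.008,-0.042],"fingers":0},{"delta_pos":[0,0,0],"rotation":[-0.517,0.008,-0.042],"fingers":0},{"delta_pos":[0,0,0],"rotation":[-0.517,0.008,-0.042],"fingers":0},{"delta_pos":[-0.383,-0.056,0],"rotation":[0,0,0],"fingers":0},{"delta_pos":[-0.383,-0.056,0],"rotation":[0,0,0],"fingers":0},{"delta_pos":[-0.383,-0.056,0],"rotation":[0,0,0],"fingers":0},{"delta_pos":[-0.383,-0.056,0],"rotation":[0,0,0],"fingers":0},{"delta_pos":[0,0,0],"rotation":[0,0,0],"fingers":0}]'
cat >> h.py <<'E'
import math
AX=np.array([.604,.0708])
def res(o,y):
    R=Rq(o["ee_rot"]); a=math.radians(y); D=np.array([[math.cos(a),math.sin(a),0],[math.sin(a),-math.cos(a),0],[0,0,-1]]); return (Rn.from_matrix(R.T@D).as_rotvec()/.15).round(3)
def pol(o):
    d=o["tool_pos"][:2]-AX; th=math.degrees(math.atan2(d[1],d[0]))%360; a,_=yaw(o)
    print("r",round(np.hypot(*d)*1000,1),"theta",round(th,2),"bar heading-radial",round((a+270-th+180)%360-180,2))
E
python3 - <<'E'
from h import *
o=st(); pol(o); print(res(o,203.2-270))
a=math.radians(203.2)
plan([(AX[0]+.126*math.cos(a),AX[1]+.126*math.sin(a),.0824,203.2-270)],[6])
E
```

```text
time: 8.35
tool_pos: [0.4604, 0.0106, 0.0823]
ee_rot: [-0.002, 0.835, -0.55, 0.0]
contact_force: [0.2, 0.5, -0.9]
finger_gap: 0.0136
t 8.35 pos [0.4604 0.0106 0.0823] yaw -66.79 tilt [ 0.0023  0.0025 -1.    ] F [ 0.18  0.47 -0.91] T [-0.065 -0.021 -0.018] gap 0.0136
r 155.7 theta 202.73 bar heading-radial 0.48
[-0.021  0.01   0.002]
[0.011, -0.248, -0.001] 0.0
[0.011, -0.248, -0.001] 0.0
[0.011, -0.248, -0.001] 0.0
[0.011, -0.248, -0.001] 0.0
[0.011, -0.248, -0.001] 0.0
[0.011, -0.248, -0.001] 0.0
--
```

```bash
python3 -m inch '[{"delta_pos":[0.066,0,0],"rotation":[-0.02,0.01,0],"fingers":0},{"delta_pos":[0,-0.2,0],"rotation":[0,0,0],"fingers":0},{"delta_pos":[0,-0.2,0],"rotation":[0,0,0],"fingers":0},{"delta_pos":[0,-0.2,0],"rotation":[0,0,0],"fingers":0},{"delta_pos":[0,-0.2,0],"rotation":[0,0,0],"fingers":0},{"delta_pos":[0,-0.2,0],"rotation":[0,0,0],"fingers":0},{"delta_pos":[0,-0.2,0],"rotation":[0,0,0],"fingers":0},{"delta_pos":[0,-0.2,0],"rotation":[0,0,0],"fingers":0},{"delta_pos":[0,-0.08,0],"rotation":[0,0,0],"fingers":0},{"delta_pos":[0,0,0],"rotation":[0,0,0],"fingers":0}]'
python3 - <<'E'
from h import *
o=st(); pol(o); print(res(o,203.2-270))
E
python3 look.py w4
```

```text
time: 9.35
tool_pos: [0.4892, 0.0204, 0.0822]
ee_rot: [-0.0, 0.835, -0.551, 0.0]
contact_force: [0.9, 2.5, -1.5]
finger_gap: 0.0137
t 9.35 pos [0.4892 0.0204 0.0822] yaw -66.81 tilt [ 6.e-04 -3.e-04 -1.e+00] F [ 0.91  2.47 -1.54] T [0.352 0.054 0.212] gap 0.0137
r 125.3 theta 203.7 bar heading-radial -0.51
[-0.003 -0.003 -0.001]
t 9.35 pos [0.4892 0.0204 0.0822] yaw -66.81 tilt [ 6.e-04 -3.e-04 -1.e+00] F [ 0.91  2.47 -1.54] T [0.352 0.054 0.212] gap 0.0137
t 9.4 pos [0.4893 0.0203 0.0823] yaw -66.81 tilt [ 9.e-04 -3.e-04 -1.e+00] F [-0.81  3.46 -2.02] T [0.371 0.039 0.199] gap 0.0137
```

View pics/w4.png

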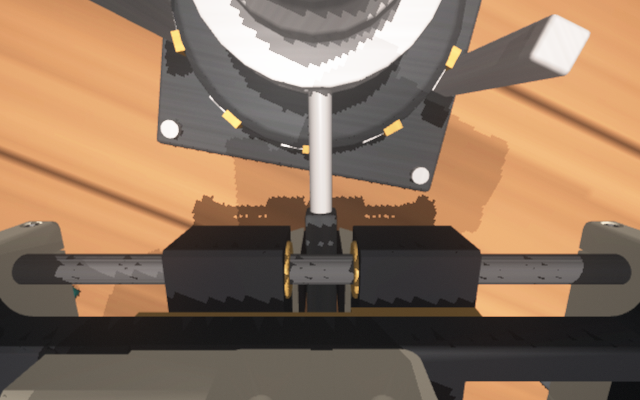

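The bar is in: its radius is 125.3 mm, so the nose is about 25 mm from the axis, and the axial force is near zero. I'll swing 72° clockwise.

```bash
python3 -m inch '[{"delta_pos":[-0.44,-0.015,0.002],"rotation":[0,0,0.465],"fingers":0},{"delta_pos":[-0.877,-0.061,0.003],"rotation":[0,0,0.931],"fingers":0},{"delta_pos":[-0.877,-0.061,0.003],"rotation":[0,0,0.931],"fingers":0},{"delta_pos":[-0.877,-0.061,0.003],"rotation":[0,0,0.931],"fingers":0},{"delta_pos":[-0.877,-0.061,0.003],"rotation":[0,0,0.931],"fingers":0},{"delta_pos":[-0.877,-0.061,0.003],"rotation":[0,0,0.931],"fingers":0},{"delta_pos":[-0.877,-0.061,0.003],"rotation":[0,0,0.931],"fingers":0},{"delta_pos":[-0.877,-0.061,0.003],"rotation":[0,0,0.931],"fingers":0},{"delta_pos":[-0.877,-0.061,0.003],"rotation":[0,0,0.931],"fingers":0},{"delta_pos":[-0.44,-0.015,0.002],"rotation":[0,0,0.465],"fingers":0}]'
python3 look.py w5; python3 -c "
from h import *
pol(manip.get_obs())"
```

```text
time: 10.4
tool_pos: [0.5207, 0.1641, 0.0811]
ee_rot: [-0.002, -0.349, 0.937, -0.0]
contact_force: [-4.9, -6.0, 0.8]
finger_gap: 0.0133
t 10.4 pos [0.5207 0.1641 0.0811] yaw -139.18 tilt [-0.0035 -0.0024 -1.    ] F [-4.86 -6.05  0.84] T [-1.003  0.835 -0.696] gap 0.0133
t 10.45 pos [0.5214 0.1645 0.0811] yaw -139.31 tilt [-0.0028 -0.0019 -1.    ] F [-6.26 -3.72  1.04] T [-0.671  0.872 -0.638] gap 0.0137
r 124.9 theta 131.39 bar heading-radial -0.7
```

View pics/w5.png

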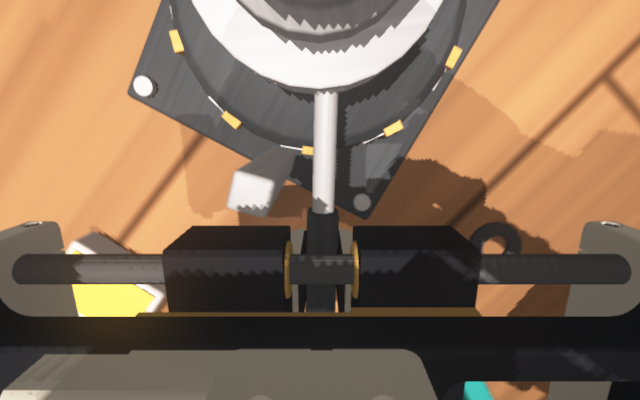

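First stroke done: about 71° turned, ending at 131.4°, with a net torque about the axis of ~0.3 Nm (thread friction only). Retract and swing back to the hole near 252.6°.

```bash
python3 -m inch '[{"delta_pos":[0.06,0.1,0],"rotation":[0,0,-0.05],"fingers":0},{"delta_pos":[0,0.45,0],"rotation":[0,0,0],"fingers":0},{"delta_pos":[0,0.5,0],"rotation":[0,0,0],"fingers":0},{"delta_pos":[0,0.5,0],"rotation":[0,0,0],"fingers":0},{"delta_pos":[0.55,-0.02,0],"rotation":[0,0,-0.465],"fingers":0},{"delta_pos":[0.944,-0.058,0],"rotation":[0,0,-0.8145],"fingers":0},{"delta_pos":[0.944,-0.058,0],"rotation":[0,0,-0.8145],"fingers":0},{"delta_pos":[0.944,-0.058,0],"rotation":[0,0,-0.8145],"fingers":0},{"delta_pos":[0.944,-0.058,0],"rotation":[0,0,-0.8145],"fingers":0},{"delta_pos":[0.944,-0.058,0],"rotation":[0,0,-0.8145],"fingers":0}]' 60
python3 -c "
from h import *
o=st();pol(o)"
python3 -m inch '[{"delta_pos":[0.944,-0.058,0],"rotation":[0,0,-0.8145],"fingers":0},{"delta_pos":[0.944,-0.058,0],"rotation":[0,0,-0.8145],"fingers":0},{"delta_pos":[0.944,-0.058,0],"rotation":[0,0,-0.8145],"fingers":0},{"delta_pos":[0.944,-0.058,0],"rotation":[0,0,-0.8145],"fingers":0},{"delta_pos":[0.944,-0.058,0],"rotation":[0,0,-0.8145],"fingers":0},{"delta_pos":[0.944,-0.058,0],"rotation":[0,0,-0.8145],"fingers":0},{"delta_pos":[0.944,-0.058,0],"rotation":[0,0,-0.8145],"fingers":0},{"delta_pos":[0.944,-0.058,0],"rotation":[0,0,-0.8145],"fingers":0},{"delta_pos":[0.944,-0.058,0],"rotation":[0,0,-0.8145],"fingers":0},{"delta_pos":[0.944,-0.058,0],"rotation":[0,0,-0.8145],"fingers":0}]'
python3 -c "
from h import *
o=st();pol(o)
c=manip.capture('side');cv2.imwrite('pics/side2.png',cv2.resize(c['color'][140:240,280:440],(800,500),interpolation=2))
"
```

```text
time: 11.45
tool_pos: [0.4501, 0.0963, 0.082]
ee_rot: [0.001, -0.649, 0.761, -0.001]
contact_force: [0.6, -0.2, -1.0]
finger_gap: 0.0136
t 11.45 pos [0.4501 0.0963 0.082 ] yaw -99.06 tilt [ 1.8e-03 -3.0e-04 -1.0e+00] F [ 0.65 -0.22 -1.05] T [0.019 0.077 0.023] gap 0.0136
r 156.0 theta 170.59 bar heading-radial 0.35
time: 12.45
tool_pos: [0.528, -0.0642, 0.0821]
ee_rot: [0.0, 0.968, -0.251, 0.001]
contact_force: [0.1, 0.4, -0.7]
finger_gap: 0.0138
t 12.45 pos [ 0.528  -0.0642  0.0821] yaw -29.11 tilt [ 1.7e-03 -8.0e-04 -1.0e+00] F [ 0.13  0.39 -0.69] T [-0.004 -0.079  0.003] gap 0.0138
r 155.0 theta 240.62 bar heading-radial 0.27
```

View pics/side2.png

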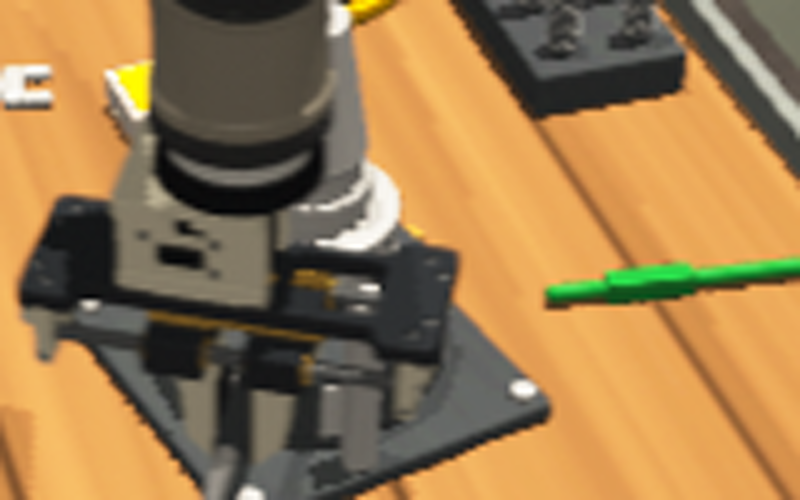

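```bash
python3 -c "
from h import *
o=st();t=253.3;a=math.radians(t);print(res(o,t-270))
plan([(AX[0]+.155*math.cos(a),AX[1]+.155*math.sin(a),.0819,t-270)],[3])"
```

```text
t 12.5 pos [ 0.5309 -0.0659  0.0824] yaw -28.78 tilt [ 0.0054 -0.0023 -1.    ] F [ 2.51 -1.62 -1.48] T [-0.121 -0.227 -0.064] gap 0.0133
[-0.    -0.039 -1.406]
[0.512, -0.057, 0.009] -0.469
[0.515, -0.021, 0.009] -0.469
[0.515, 0.015, 0.009] -0.469
--
```

```bash
python3 -m inch '[{"delta_pos":[0.512,-0.057,0.009],"rotation":[0,0,-0.469],"fingers":0},{"delta_pos":[0.515,-0.021,0.009],"rotation":[0,0,-0.469],"fingers":0},{"delta_pos":[0.515,0.015,0.009],"rotation":[0,0,-0.469],"fingers":0},{"delta_pos":[0,0,0],"rotation":[0,0,0],"fingers":0},{"delta_pos":[0,0,0],"rotation":[0,0,0],"fingers":0},{"delta_pos":[0,0,0],"rotation":[0,0,0],"fingers":0},{"delta_pos":[0,0,0],"rotation":[0,0,0],"fingers":0},{"delta_pos":[0,0,0],"rotation":[0,0,0],"fingers":0},{"delta_pos":[0,0,0],"rotation":[0,0,0],"fingers":0},{"delta_pos":[0,0,0],"rotation":[0,0,0],"fingers":0}]'
python3 look.py w6
python3 -c "
from h import *
o=st();pol(o);t=253.3;a=math.radians(t);print(res(o,t-270))
plan([(AX[0]+.155*math.cos(a),AX[1]+.155*math.sin(a),.0819,t-270)],[1])
cv2.imwrite('pics/w6z.png',cv2.resize(cv2.imread('pics/w6.png')[0:110,200:440],(720,330),interpolation=2))"
```

```text
time: 13.5
tool_pos: [0.5554, -0.076, 0.0813]
ee_rot: [0.0, 0.989, -0.151, 0.0]
contact_force: [0.3, -0.4, -1.3]
finger_gap: 0.0132
t 13.5 pos [ 0.5554 -0.076   0.0813] yaw -17.32 tilt [ 3.e-04 -5.e-04 -1.e+00] F [ 0.29 -0.36 -1.31] T [-0.026 -0.028  0.081] gap 0.0132
t 13.55 pos [ 0.5555 -0.076   0.0813] yaw -17.32 tilt [ 4.e-04 -5.e-04 -1.e+00] F [ 0.92 -0.47 -1.97] T [-0.051 -0.032 -0.017] gap 0.0137
t 13.55 pos [ 0.5555 -0.076   0.0813] yaw -17.32 tilt [ 4.e-04 -5.e-04 -1.e+00] F [ 0.92 -0.47 -1.97] T [-0.051 -0.032 -0.017] gap 0.0137
r 154.6 theta 251.72 bar heading-radial 0.96
[ 0.003 -0.003 -0.072]
[0.214, 0.019, -0.032] -0.072
--
```

View pics/w6z.png

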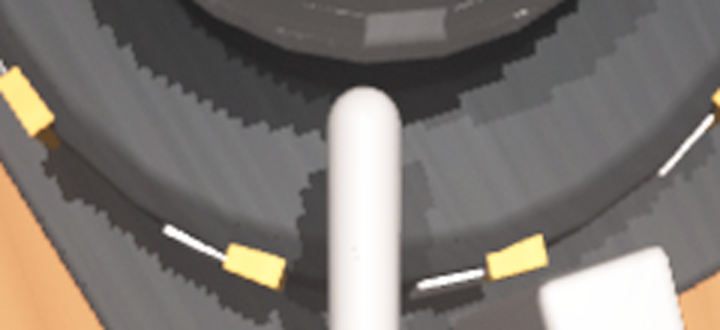

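```bash
cat > unw.py <<'E'
import sys
from h import *
n,c0=sys.argv[1],float(sys.argv[2]); c=np.load(f"/tmp/{n}.npz"); im=c["color"]
R=Rq(c["er"]);M=c["mount"];K=c["camera_matrix"]
W=np.load(f"/tmp/{n}W.npy");P=W.reshape(-1,3)
th=np.arange(c0-35,c0+35,.125); z=np.arange(.115,.085,-.0004)
A=AX+.001*R[:2,0]   # camera sees things 1 mm along tool x
T,Z=np.meshgrid(np.radians(th),z)
X=np.stack([A[0]+.048*np.cos(T),A[1]+.048*np.sin(T),Z],-1)
cam=((X-c["tp"])@R-M[:3,3])@M[:3,:3]
u=cam[...,0]/cam[...,2]*K[0,0]+K[0,2]; v=cam[...,1]/cam[...,2]*K[1,1]+K[1,2]
u2=cv2.remap(im,u.astype(np.float32),v.astype(np.float32),cv2.INTER_CUBIC)
u2=cv2.resize(u2,None,fx=1.4,fy=4)
for a in range(int(c0)-35,int(c0)+35):
    x=int((a-c0+35)*11.2)
    if a%5==0: cv2.line(u2,(x,0),(x,10),(0,0,255),1); cv2.putText(u2,str(a),(x+2,12),0,.35,(0,0,255))
cv2.imwrite(f"pics/{n}u.png",u2)
E
python3 unw.py w6 253
```

```text
(no output)
```

View pics/w6u.png

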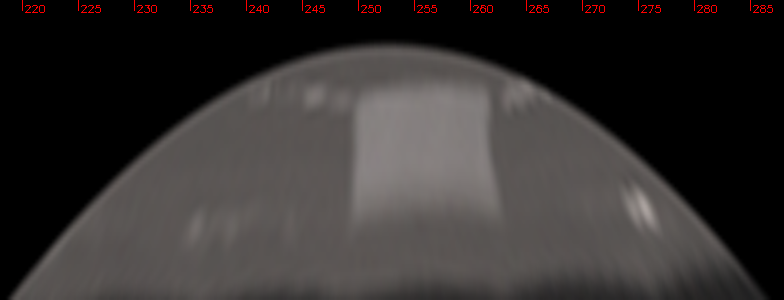

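The hole shows in w6 at about (335,9), unwrapped to roughly 255.2°. I'll correct to 255.2° and insert.

```bash
python3 -c "
from h import *
o=st();t=255.2;a=math.radians(t);print(res(o,t-270))
plan([(AX[0]+.155*math.cos(a),AX[1]+.155*math.sin(a),.0819,t-270)],[2])"
```

```text
t 13.55 pos [ 0.5555 -0.076   0.0813] yaw -17.32 tilt [ 4.e-04 -5.e-04 -1.e+00] F [ 0.92 -0.47 -1.97] T [-0.051 -0.032 -0.017] gap 0.0137
[ 0.003 -0.003 -0.293]
[0.235, 0.006, -0.016] -0.147
[0.235, 0.011, -0.016] -0.147
--
```

```bash
python3 -m inch '[{"delta_pos":[0.235,0,-0.015],"rotation":[0,0,-0.147],"fingers":0},{"delta_pos":[0.235,0,-0.015],"rotation":[0,0,-0.147],"fingers":0},{"delta_pos":[0.02,0,0],"rotation":[0,0,0],"fingers":0},{"delta_pos":[0,-0.2,0],"rotation":[0,0,0],"fingers":0},{"delta_pos":[0,-0.25,0],"rotation":[0,0,0],"fingers":0},{"delta_pos":[0,-0.25,0],"rotation":[0,0,0],"fingers":0},{"delta_pos":[0,-0.25,0],"rotation":[0,0,0],"fingers":0},{"delta_pos":[0,-0.25,0],"rotation":[0,0,0],"fingers":0},{"delta_pos":[0,-0.2,0],"rotation":[0,0,0],"fingers":0},{"delta_pos":[0,0,0],"rotation":[0,0,0],"fingers":0}]'
python3 -c "
from h import *
o=st();pol(o)"; python3 look.py w7
```

```text
time: 14.55
tool_pos: [0.5721, -0.0511, 0.0818]
ee_rot: [0.0, 0.992, -0.128, 0.0]
contact_force: [-0.5, -1.4, -1.3]
finger_gap: 0.0136
t 14.55 pos [ 0.5721 -0.0511  0.0818] yaw -14.74 tilt [ 3.e-04 -4.e-04 -1.e+00] F [-0.52 -1.4  -1.31] T [-0.047 -0.099  0.042] gap 0.0136
r 126.0 theta 255.34 bar heading-radial -0.08
t 14.55 pos [ 0.5721 -0.0511  0.0818] yaw -14.74 tilt [ 3.e-04 -4.e-04 -1.e+00] F [-0.52 -1.4  -1.31] T [-0.047 -0.099  0.042] gap 0.0136
t 14.6 pos [ 0.5721 -0.0514  0.0818] yaw -14.75 tilt [ 3.e-04 -5.e-04 -1.e+00] F [-0.47 -0.34 -1.46] T [-0.021 -0.12   0.028] gap 0.0133
```

View pics/w7.png

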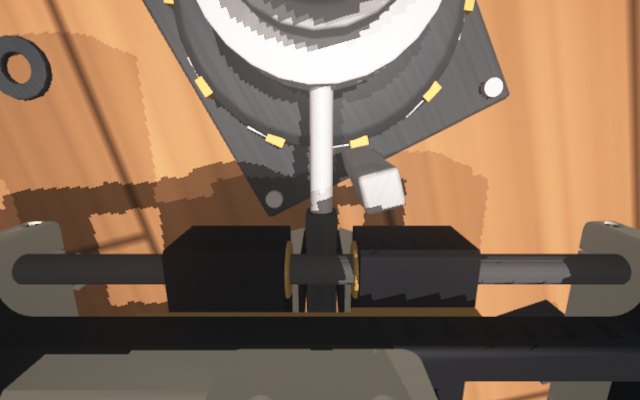

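Inserted freely at radius 126 mm and 255.3°. The seat should come between about 188° and 128°, so I'll swing 62° quickly and then feel.

```bash
python3 -m inch '[{"delta_pos":[-0.44,-0.015,0.002],"rotation":[0,0,0.465],"fingers":0},{"delta_pos":[-0.768,-0.047,0.003],"rotation":[0,0,0.8145],"fingers":0},{"delta_pos":[-0.768,-0.047,0.003],"rotation":[0,0,0.8145],"fingers":0},{"delta_pos":[-0.768,-0.047,0.003],"rotation":[0,0,0.8145],"fingers":0},{"delta_pos":[-0.768,-0.047,0.003],"rotation":[0,0,0.8145],"fingers":0},{"delta_pos":[-0.768,-0.047,0.003],"rotation":[0,0,0.8145],"fingers":0},{"delta_pos":[-0.768,-0.047,0.003],"rotation":[0,0,0.8145],"fingers":0},{"delta_pos":[-0.768,-0.047,0.003],"rotation":[0,0,0.8145],"fingers":0},{"delta_pos":[-0.6585,-0.035,0.002],"rotation":[0,0,0.698],"fingers":0},{"delta_pos":[-0.33,-0.009,0.001],"rotation":[0,0,0.349],"fingers":0}]'
cat >> h.py <<'E'
def tq(o=None):
    o=o or manip.get_obs(); d=o["tool_pos"][:2]-AX; F=o["contact_force"]; r=np.hypot(*d)
    u=d/r; t=np.array([-u[1],u[0]]); 
    print("Frad",round(F[:2]@u,2),"Ftan",round(F[:2]@t,2),"Tz",round(o["ft_torque"][2],3),"torque",round(r*(F[:2]@t)+o["ft_torque"][2],3))
E
python3 -c "
from h import *
o=st();pol(o);tq(o)"
```

```text
time: 15.6
tool_pos: [0.4818, 0.0404, 0.0817]
ee_rot: [0.0, 0.782, -0.623, 0.001]
contact_force: [0.2, -7.9, -0.5]
finger_gap: 0.0136
t 15.6 pos [0.4818 0.0404 0.0817] yaw -77.05 tilt [ 0.0017 -0.0023 -1.    ] F [ 0.17 -7.91 -0.53] T [-1.321 -0.019 -0.658] gap 0.0136
r 125.9 theta 193.97 bar heading-radial -1.02
Frad 1.74 Ftan 7.72 Tz -0.658 torque 0.314
```

```bash
python3 -m inch '[{"delta_pos":[-0.132,-0.001,0],"rotation":[0,0,0.151],"fingers":0},{"delta_pos":[-0.132,-0.001,0],"rotation":[0,0,0.151],"fingers":0},{"delta_pos":[-0.132,-0.001,0],"rotation":[0,0,0.151],"fingers":0},{"delta_pos":[-0.132,-0.001,0],"rotation":[0,0,0.151],"fingers":0},{"delta_pos":[-0.132,-0.001,0.004],"rotation":[0,0,0.151],"fingers":0},{"delta_pos":[-0.132,-0.001,0],"rotation":[0,0,0.151],"fingers":0},{"delta_pos":[-0.132,-0.001,0],"rotation":[0,0,0.151],"fingers":0},{"delta_pos":[-0.132,-0.001,0],"rotation":[0,0,0.151],"fingers":0},{"delta_pos":[-0.132,-0.001,0],"rotation":[0,0,0.151],"fingers":0},{"delta_pos":[-0.132,-0.001,0],"rotation":[0,0,0.151],"fingers":0}]'
python3 -c "
from h import *
o=st();pol(o);tq(o)"
```

```text
time: 16.6
tool_pos: [0.4781, 0.0659, 0.0813]
ee_rot: [0.001, 0.708, -0.706, 0.001]
contact_force: [-2.6, -7.9, 1.2]
finger_gap: 0.0135
t 16.6 pos [0.4781 0.0659 0.0813] yaw -89.9 tilt [-3.0e-04 -2.3e-03 -1.0e+00] F [-2.57 -7.94  1.2 ] T [-1.239  0.206 -0.606] gap 0.0135
r 126.0 theta 182.21 bar heading-radial -2.11
Frad 2.88 Ftan 7.84 Tz -0.606 torque 0.381
```

```bash
python3 -m inch '[{"delta_pos":[-0.088,-0.001,0],"rotation":[0,0,0.093],"fingers":0},{"delta_pos":[-0.088,-0.001,0],"rotation":[0,0,0.093],"fingers":0},{"delta_pos":[-0.088,-0.001,0],"rotation":[0,0,0.093],"fingers":0},{"delta_pos":[-0.088,-0.001,0],"rotation":[0,0,0.093],"fingers":0},{"delta_pos":[-0.088,-0.001,0.004],"rotation":[0,0,0.093],"fingers":0},{"delta_pos":[-0.088,-0.001,0],"rotation":[0,0,0.093],"fingers":0},{"delta_pos":[-0.088,-0.001,0],"rotation":[0,0,0.093],"fingers":0},{"delta_pos":[-0.088,-0.001,0],"rotation":[0,0,0.093],"fingers":0},{"delta_pos":[-0.088,-0.001,0],"rotation":[0,0,0.093],"fingers":0},{"delta_pos":[-0.088,-0.001,0],"rotation":[0,0,0.093],"fingers":0}]'
python3 -c "
from h import *
o=st();pol(o);tq(o)"
```

```text
time: 17.6
tool_pos: [0.4786, 0.0835, 0.081]
ee_rot: [-0.001, -0.657, 0.754, -0.0]
contact_force: [-4.4, -7.7, 0.4]
finger_gap: 0.0132
t 17.6 pos [0.4786 0.0835 0.081 ] yaw -97.87 tilt [-0.0019 -0.0023 -1.    ] F [-4.45 -7.66  0.44] T [-1.215  0.464 -0.669] gap 0.0132
r 126.0 theta 174.21 bar heading-radial -2.08
Frad 3.65 Ftan 8.07 Tz -0.669 torque 0.348
```

```bash
python3 -m inch '[{"delta_pos":[-0.088,0.001,0],"rotation":[0,0,0.093],"fingers":0},{"delta_pos":[-0.088,0.001,0],"rotation":[0,0,0.093],"fingers":0},{"delta_pos":[-0.088,0.001,0],"rotation":[0,0,0.093],"fingers":0},{"delta_pos":[-0.088,0.001,0],"rotation":[0,0,0.093],"fingers":0},{"delta_pos":[-0.088,0.001,0.004],"rotation":[0,0,0.093],"fingers":0},{"delta_pos":[-0.088,0.001,0],"rotation":[0,0,0.093],"fingers":0},{"delta_pos":[-0.088,0.001,0],"rotation":[0,0,0.093],"fingers":0},{"delta_pos":[-0.088,0.001,0],"rotation":[0,0,0.093],"fingers":0},{"delta_pos":[-0.088,0.001,0],"rotation":[0,0,0.093],"fingers":0},{"delta_pos":[-0.088,0.001,0],"rotation":[0,0,0.093],"fingers":0}]'
python3 -c "
from h import *
o=st();pol(o);tq(o)"
```

```text
time: 18.6
tool_pos: [0.4816, 0.1008, 0.0808]
ee_rot: [-0.002, -0.603, 0.798, -0.0]
contact_force: [-4.8, -7.6, 1.5]
finger_gap: 0.0132
t 18.6 pos [0.4816 0.1008 0.0808] yaw -105.86 tilt [-0.0026 -0.0023 -1.    ] F [-4.81 -7.58  1.51] T [-1.115  0.487 -0.637] gap 0.0132
r 126.1 theta 166.22 bar heading-radial -2.08
Frad 2.87 Ftan 8.51 Tz -0.637 torque 0.436
```

```bash
python3 -m inch '[{"delta_pos":[-0.066,0.001,0],"rotation":[0,0,0.07],"fingers":0},{"delta_pos":[-0.066,0.001,0],"rotation":[0,0,0.07],"fingers":0},{"delta_pos":[-0.066,0.001,0],"rotation":[0,0,0.07],"fingers":0},{"delta_pos":[-0.066,0.001,0],"rotation":[0,0,0.07],"fingers":0},{"delta_pos":[-0.066,0.001,0.003],"rotation":[0,0,0.07],"fingers":0},{"delta_pos":[-0.066,0.001,0],"rotation":[0,0,0.07],"fingers":0},{"delta_pos":[-0.066,0.001,0],"rotation":[0,0,0.07],"fingers":0},{"delta_pos":[-0.066,0.001,0],"rotation":[0,0,0.07],"fingers":0},{"delta_pos":[-0.066,0.001,0],"rotation":[0,0,0.07],"fingers":0},{"delta_pos":[-0.066,0.001,0],"rotation":[0,0,0.07],"fingers":0}]'
python3 -c "
from h import *
o=st();pol(o);tq(o)"
```

```text
time: 19.6
tool_pos: [0.4853, 0.1134, 0.0807]
ee_rot: [-0.002, -0.56, 0.828, -0.0]
contact_force: [-5.7, -6.2, 0.7]
finger_gap: 0.0134
t 19.6 pos [0.4853 0.1134 0.0807] yaw -111.87 tilt [-0.0031 -0.0023 -1.    ] F [-5.67 -6.19  0.66] T [-1.064  0.625 -0.65 ] gap 0.0134
r 126.1 theta 160.24 bar heading-radial -2.11
Frad 3.24 Ftan 7.74 Tz -0.65 torque 0.325
```

Still free running (0.33 Nm). Next 8°.

```bash
python3 -m inch '[{"delta_pos":[-0.088,0.001,0],"rotation":[0,0,0.093],"fingers":0},{"delta_pos":[-0.088,0.001,0],"rotation":[0,0,0.093],"fingers":0},{"delta_pos":[-0.088,0.001,0],"rotation":[0,0,0.093],"fingers":0},{"delta_pos":[-0.088,0.001,0],"rotation":[0,0,0.093],"fingers":0},{"delta_pos":[-0.088,0.001,0.004],"rotation":[0,0,0.093],"fingers":0},{"delta_pos":[-0.088,0.001,0],"rotation":[0,0,0.093],"fingers":0},{"delta_pos":[-0.088,0.001,0],"rotation":[0,0,0.093],"fingers":0},{"delta_pos":[-0.088,0.001,0],"rotation":[0,0,0.093],"fingers":0},{"delta_pos":[-0.088,0.001,0],"rotation":[0,0,0.093],"fingers":0},{"delta_pos":[-0.088,0.001,0],"rotation":[0,0,0.093],"fingers":0}]'
python3 -c "
from h import *
o=st();pol(o);tq(o)"
```

```text
time: 20.6
tool_pos: [0.4924, 0.1295, 0.0805]
ee_rot: [-0.002, -0.501, 0.865, -0.0]
contact_force: [-4.5, -6.4, 1.8]
finger_gap: 0.0134
t 20.6 pos [0.4924 0.1295 0.0805] yaw -119.87 tilt [-0.0039 -0.0023 -1.    ] F [-4.5  -6.36  1.8 ] T [-0.974  0.701 -0.705] gap 0.0134
r 126.1 theta 152.28 bar heading-radial -2.15
Frad 1.03 Ftan 7.72 Tz -0.705 torque 0.268
```

```bash
python3 -m inch '[{"delta_pos":[-0.088,0.001,-0.005],"rotation":[0,0,0.093],"fingers":0},{"delta_pos":[-0.088,0.001,0],"rotation":[0,0,0.093],"fingers":0},{"delta_pos":[-0.088,0.001,0],"rotation":[0,0,0.093],"fingers":0},{"delta_pos":[-0.088,0.001,0],"rotation":[0,0,0.093],"fingers":0},{"delta_pos":[-0.088,0.001,0],"rotation":[0,0,0.093],"fingers":0},{"delta_pos":[-0.088,0.001,0],"rotation":[0,0,0.093],"fingers":0},{"delta_pos":[-0.088,0.001,0],"rotation":[0,0,0.093],"fingers":0},{"delta_pos":[-0.088,0.001,0],"rotation":[0,0,0.093],"fingers":0},{"delta_pos":[-0.088,0.001,0],"rotation":[0,0,0.093],"fingers":0},{"delta_pos":[-0.088,0.001,0],"rotation":[0,0,0.093],"fingers":0}]'
python3 -c "
from h import *
o=st();pol(o);tq(o)"
```

```text
time: 21.6
tool_pos: [0.5013, 0.1439, 0.0803]
ee_rot: [-0.003, -0.439, 0.898, -0.0]
contact_force: [-5.9, -8.2, 0.6]
finger_gap: 0.0131
t 21.6 pos [0.5013 0.1439 0.0803] yaw -127.88 tilt [-0.0054 -0.003  -1.    ] F [-5.93 -8.18  0.6 ] T [-1.378  0.961 -0.788] gap 0.0131
r 126.0 theta 144.56 bar heading-radial -2.44
Frad 0.08 Ftan 10.1 Tz -0.788 torque 0.486
```

Ftan has risen to 10.1 N and the torque to 0.49 Nm, so the seat is probably reached. I'll go on in 2.5° steps.

```bash
python3 -m inch '[{"delta_pos":[-0.055,0,0],"rotation":[0,0,0.058],"fingers":0},{"delta_pos":[-0.055,0,0],"rotation":[0,0,0.058],"fingers":0},{"delta_pos":[-0.055,0,0],"rotation":[0,0,0.058],"fingers":0},{"delta_pos":[-0.055,0,0],"rotation":[0,0,0.058],"fingers":0},{"delta_pos":[-0.055,0,0],"rotation":[0,0,0.058],"fingers":0},{"delta_pos":[0,0,0],"rotation":[0,0,0],"fingers":0},{"delta_pos":[0,0,0],"rotation":[0,0,0],"fingers":0},{"delta_pos":[0,0,0],"rotation":[0,0,0],"fingers":0},{"delta_pos":[0,0,0],"rotation":[0,0,0],"fingers":0},{"delta_pos":[0,0,0],"rotation":[0,0,0],"fingers":0}]'
python3 -c "
from h import *
o=st();pol(o);tq(o)"
```

```text
time: 22.6
tool_pos: [0.5043, 0.1477, 0.0801]
ee_rot: [-0.004, -0.42, 0.908, -0.0]
contact_force: [-8.4, -8.5, 0.5]
finger_gap: 0.0134
t 22.6 pos [0.5043 0.1477 0.0801] yaw -130.35 tilt [-0.0067 -0.0036 -1.    ] F [-8.38 -8.48  0.51] T [-1.462  1.067 -0.883] gap 0.0134
r 125.9 theta 142.37 bar heading-radial -2.73
Frad 1.46 Ftan 11.84 Tz -0.883 torque 0.608
```

```bash
python3 -m inch '[{"delta_pos":[-0.055,0,0],"rotation":[0,0,0.058],"fingers":0},{"delta_pos":[-0.055,0,0],"rotation":[0,0,0.058],"fingers":0},{"delta_pos":[-0.055,0,0],"rotation":[0,0,0.058],"fingers":0},{"delta_pos":[-0.055,0,0],"rotation":[0,0,0.058],"fingers":0},{"delta_pos":[-0.055,0,0],"rotation":[0,0,0.058],"fingers":0},{"delta_pos":[0,0,0],"rotation":[0,0,0],"fingers":0},{"delta_pos":[0,0,0],"rotation":[0,0,0],"fingers":0},{"delta_pos":[0,0,0],"rotation":[0,0,0],"fingers":0},{"delta_pos":[0,0,0],"rotation":[0,0,0],"fingers":0},{"delta_pos":[0,0,0],"rotation":[0,0,0],"fingers":0}]'
python3 -c "
from h import *
o=st();pol(o);tq(o)"
```

```text
time: 23.6
tool_pos: [0.5074, 0.1514, 0.0798]
ee_rot: [-0.005, -0.4, 0.917, -0.0]
contact_force: [-9.1, -11.5, 0.3]
finger_gap: 0.0134
t 23.6 pos [0.5074 0.1514 0.0798] yaw -132.85 tilt [-0.008  -0.0042 -1.    ] F [ -9.08 -11.52   0.29] T [-1.759  1.247 -0.943] gap 0.0134
r 125.9 theta 140.16 bar heading-radial -3.01
Frad -0.41 Ftan 14.66 Tz -0.943 torque 0.902
```

```bash
python3 -m inch '[{"delta_pos":[-0.055,0,0],"rotation":[0,0,0.058],"fingers":0},{"delta_pos":[-0.055,0,0],"rotation":[0,0,0.058],"fingers":0},{"delta_pos":[-0.055,0,0],"rotation":[0,0,0.058],"fingers":0},{"delta_pos":[0,0,0],"rotation":[0,0,0],"fingers":0},{"delta_pos":[0,0,0],"rotation":[0,0,0],"fingers":0},{"delta_pos":[0,0,0],"rotation":[0,0,0],"fingers":0},{"delta_pos":[0,0,0],"rotation":[0,0,0],"fingers":0},{"delta_pos":[0,0,0],"rotation":[0,0,0],"fingers":0},{"delta_pos":[0,0,0],"rotation":[0,0,0],"fingers":0},{"delta_pos":[0,0,0],"rotation":[0,0,0],"fingers":0}]'
python3 -c "
from h import *
o=st();pol(o);tq(o)
for i in range(5): manip.capture('wrist'); tq()"
```

```text
time: 24.6
tool_pos: [0.5093, 0.1536, 0.0797]
ee_rot: [-0.005, -0.388, 0.922, -0.0]
contact_force: [-9.0, -11.3, 0.7]
finger_gap: 0.0135
t 24.6 pos [0.5093 0.1536 0.0797] yaw -134.35 tilt [-0.0089 -0.0047 -0.9999] F [ -8.98 -11.33   0.66] T [-1.947  1.327 -1.021] gap 0.0135
r 125.8 theta 138.85 bar heading-radial -3.2
Frad -0.7 Ftan 14.44 Tz -1.021 torque 0.795
Frad -0.4 Ftan 14.97 Tz -1.069 torque 0.813
Frad -0.84 Ftan 14.94 Tz -0.986 torque 0.893
Frad -0.37 Ftan 14.85 Tz -0.979 torque 0.888
Frad -1.11 Ftan 15.49 Tz -0.964 torque 0.985
Frad -1.55 Ftan 14.78 Tz -0.991 torque 0.867
```

```bash
python3 -m inch '[{"delta_pos":[-0.055,0,0],"rotation":[0,0,0.058],"fingers":0},{"delta_pos":[-0.055,0,0],"rotation":[0,0,0.058],"fingers":0},{"delta_pos":[-0.055,0,0],"rotation":[0,0,0.058],"fingers":0},{"delta_pos":[-0.045,0,0],"rotation":[0,0,0.047],"fingers":0},{"delta_pos":[0,0,0],"rotation":[0,0,0],"fingers":0},{"delta_pos":[0,0,0],"rotation":[0,0,0],"fingers":0},{"delta_pos":[0,0,0],"rotation":[0,0,0],"fingers":0},{"delta_pos":[0,0,0],"rotation":[0,0,0],"fingers":0},{"delta_pos":[0,0,0],"rotation":[0,0,0],"fingers":0},{"delta_pos":[0,0,0],"rotation":[0,0,0],"fingers":0}]'
python3 -c "
from h import *
o=st();pol(o);tq(o)
for i in range(5): manip.capture('wrist'); tq()"
```

```text
time: 25.85
tool_pos: [0.5118, 0.1562, 0.0795]
ee_rot: [-0.006, -0.373, 0.928, -0.001]
contact_force: [-9.2, -13.1, 0.4]
finger_gap: 0.0132
t 25.85 pos [0.5118 0.1562 0.0795] yaw -136.25 tilt [-0.01   -0.0053 -0.9999] F [ -9.16 -13.07   0.36] T [-2.175  1.541 -1.024] gap 0.0132
r 125.6 theta 137.19 bar heading-radial -3.44
Frad -2.17 Ftan 15.81 Tz -1.024 torque 0.963
Frad -1.73 Ftan 16.77 Tz -1.069 torque 1.039
Frad -2.14 Ftan 15.95 Tz -1.033 torque 0.971
Frad -1.92 Ftan 16.56 Tz -1.003 torque 1.077
Frad -2.49 Ftan 16.24 Tz -1.027 torque 1.014
Frad -1.78 Ftan 16.64 Tz -1.032 torque 1.058
```

```bash
python3 -m inch '[{"delta_pos":[-0.05,0,0],"rotation":[0,0,0.052],"fingers":0},{"delta_pos":[-0.05,0,0],"rotation":[0,0,0.052],"fingers":0},{"delta_pos":[0,0,0],"rotation":[0,0,0],"fingers":0},{"delta_pos":[0,0,0],"rotation":[0,0,0],"fingers":0},{"delta_pos":[0,0,0],"rotation":[0,0,0],"fingers":0},{"delta_pos":[0,0,0],"rotation":[0,0,0],"fingers":0},{"delta_pos":[0,0,0],"rotation":[0,0,0],"fingers":0},{"delta_pos":[0,0,0],"rotation":[0,0,0],"fingers":0},{"delta_pos":[0,0,0],"rotation":[0,0,0],"fingers":0},{"delta_pos":[0,0,0],"rotation":[0,0,0],"fingers":0}]'
python3 -c "
from h import *
o=st();pol(o);tq(o)
for i in range(4): c=manip.capture('wrist'); tq()
cv2.imwrite('pics/w8.png',c['color'])"
```

```text
time: 27.1
tool_pos: [0.5131, 0.1574, 0.0794]
ee_rot: [-0.006, -0.365, 0.931, -0.001]
contact_force: [-10.0, -15.3, 0.2]
finger_gap: 0.0137
t 27.1 pos [0.5131 0.1574 0.0794] yaw -137.15 tilt [-0.0106 -0.0056 -0.9999] F [-10.   -15.29   0.24] T [-2.269  1.616 -1.054] gap 0.0137
r 125.6 theta 136.4 bar heading-radial -3.55
Frad -3.3 Ftan 17.97 Tz -1.054 torque 1.202
Frad -2.63 Ftan 17.13 Tz -1.054 torque 1.097
Frad -2.57 Ftan 17.62 Tz -1.092 torque 1.121
Frad -2.63 Ftan 16.5 Tz -1.061 torque 1.011
Frad -1.78 Ftan 17.23 Tz -1.048 torque 1.116
```

View pics/w8.png

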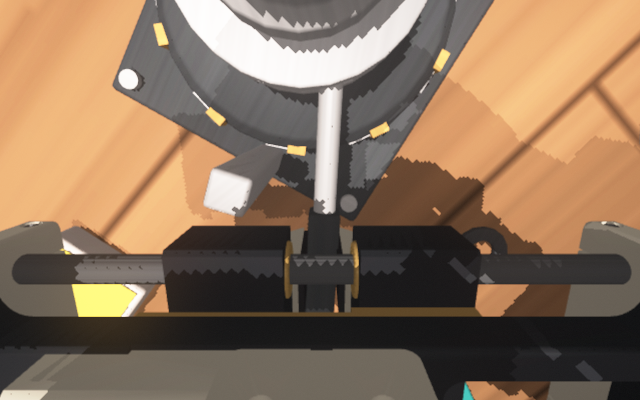

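The torque settles at about 1.1 Nm with the post well clear (post at (230,190), bar at column 325). I'll unload by backing off.

```bash
python3 -m inch '[{"delta_pos":[0.11,0,0],"rotation":[0,0,-0.116],"fingers":0},{"delta_pos":[0.11,0,0],"rotation":[0,0,-0.116],"fingers":0},{"delta_pos":[0.11,0,0],"rotation":[0,0,-0.116],"fingers":0},{"delta_pos":[0.05,0,0],"rotation":[0,0,-0.06],"fingers":0},{"delta_pos":[0,0,0],"rotation":[0,0,0],"fingers":0},{"delta_pos":[0,0,0],"rotation":[0,0,0],"fingers":0},{"delta_pos":[0,0,0],"rotation":[0,0,0],"fingers":0},{"delta_pos":[0,0,0],"rotation":[0,0,0],"fingers":0},{"delta_pos":[0,0,0],"rotation":[0,0,0],"fingers":0},{"delta_pos":[0,0,0],"rotation":[0,0,0],"fingers":0}]'
python3 -c "
from h import *
o=st();pol(o);tq(o)"; python3 look.py w9
```

```text
time: 28.3
tool_pos: [0.5085, 0.1531, 0.0798]
ee_rot: [-0.005, -0.394, 0.919, -0.0]
contact_force: [-9.6, -10.2, 1.2]
finger_gap: 0.0134
t 28.3 pos [0.5085 0.1531 0.0798] yaw -133.64 tilt [-0.0082 -0.0039 -1.    ] F [ -9.56 -10.22   1.21] T [-1.552  1.284 -0.987] gap 0.0134
r 126.1 theta 139.25 bar heading-radial -2.89
Frad 0.57 Ftan 13.98 Tz -0.987 torque 0.776
t 28.3 pos [0.5085 0.1531 0.0798] yaw -133.64 tilt [-0.0082 -0.0039 -1.    ] F [ -9.56 -10.22   1.21] T [-1.552  1.284 -0.987] gap 0.0134
t 28.35 pos [0.5085 0.1531 0.0798] yaw -133.64 tilt [-0.0083 -0.0039 -1.    ] F [-8.84 -9.34  0.34] T [-1.546  1.267 -1.028] gap 0.0134
```

View pics/w9.png

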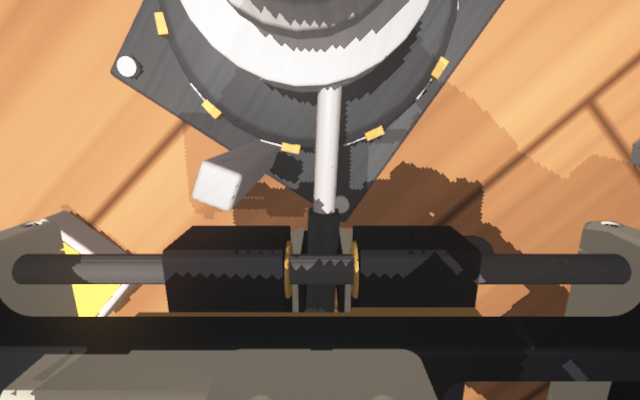

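```bash
python3 -m inch '[{"delta_pos":[0.11,0,0],"rotation":[0,0,-0.116],"fingers":0},{"delta_pos":[0.11,0,0],"rotation":[0,0,-0.116],"fingers":0},{"delta_pos":[0.11,0,0],"rotation":[0,0,-0.116],"fingers":0},{"delta_pos":[0.11,0,0],"rotation":[0,0,-0.116],"fingers":0},{"delta_pos":[0.11,0,0],"rotation":[0,0,-0.116],"fingers":0},{"delta_pos":[0,0,0],"rotation":[0,0,0],"fingers":0},{"delta_pos":[0,0,0],"rotation":[0,0,0],"fingers":0},{"delta_pos":[0,0,0],"rotation":[0,0,0],"fingers":0},{"delta_pos":[0,0,0],"rotation":[0,0,0],"fingers":0},{"delta_pos":[0,0,0],"rotation":[0,0,0],"fingers":0}]'
python3 -c "
from h import *
o=st();pol(o);tq(o)"
```

```text
time: 29.35
tool_pos: [0.5026, 0.1457, 0.0803]
ee_rot: [-0.003, -0.433, 0.901, -0.0]
contact_force: [-5.7, -7.0, -0.5]
finger_gap: 0.0132
t 29.35 pos [0.5026 0.1457 0.0803] yaw -128.62 tilt [-0.0047 -0.0026 -1.    ] F [-5.68 -7.   -0.48] T [-1.062  0.749 -0.71 ] gap 0.0132
r 126.0 theta 143.55 bar heading-radial -2.17
Frad 0.42 Ftan 9.0 Tz -0.71 torque 0.425
```

```bash
python3 -m inch '[{"delta_pos":[0.11,0,0],"rotation":[0,0,-0.116],"fingers":0},{"delta_pos":[0.11,0,0],"rotation":[0,0,-0.116],"fingers":0},{"delta_pos":[0.06,0,0],"rotation":[0,0,-0.06],"fingers":0},{"delta_pos":[0,0,0],"rotation":[0,0,0],"fingers":0},{"delta_pos":[0,0,0],"rotation":[0,0,0],"fingers":0},{"delta_pos":[0,0,0],"rotation":[0,0,0],"fingers":0},{"delta_pos":[0,0,0],"rotation":[0,0,0],"fingers":0},{"delta_pos":[0,0,0],"rotation":[0,0,0],"fingers":0},{"delta_pos":[0,0,0],"rotation":[0,0,0],"fingers":0},{"delta_pos":[0,0,0],"rotation":[0,0,0],"fingers":0}]'
python3 -c "
from h import *
o=st();pol(o);tq(o)"; python3 look.py w10
```

```text
time: 30.35
tool_pos: [0.4999, 0.1418, 0.0805]
ee_rot: [-0.002, -0.453, 0.891, -0.0]
contact_force: [-3.6, -4.4, -1.2]
finger_gap: 0.0134
t 30.35 pos [0.4999 0.1418 0.0805] yaw -126.08 tilt [-0.0031 -0.0018 -1.    ] F [-3.6  -4.41 -1.17] T [-0.622  0.56  -0.484] gap 0.0134
r 126.0 theta 145.74 bar heading-radial -1.82
Frad 0.49 Ftan 5.67 Tz -0.484 torque 0.231
t 30.35 pos [0.4999 0.1418 0.0805] yaw -126.08 tilt [-0.0031 -0.0018 -1.    ] F [-3.6  -4.41 -1.17] T [-0.622  0.56  -0.484] gap 0.0134
t 30.4 pos [0.4999 0.1418 0.0805] yaw -126.08 tilt [-0.003  -0.0018 -1.    ] F [-2.65 -4.04 -0.01] T [-0.61   0.515 -0.477] gap 0.0136
```

View pics/w10.png

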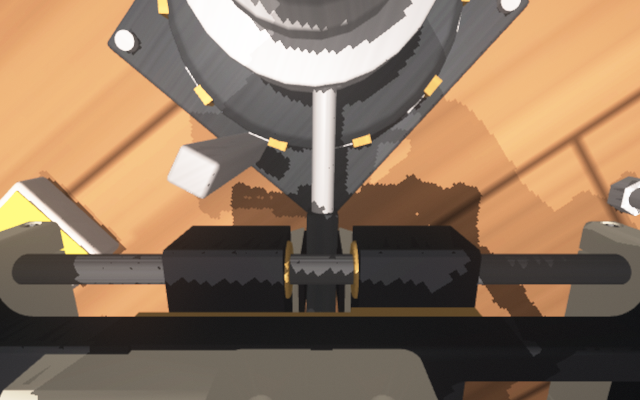

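```bash
cat > barang.py <<'E'
import sys
from h import *
K=np.load("/tmp/w7.npz")["camera_matrix"];M=np.load("/tmp/w7.npz")["mount"]
def f(im,tp,yw):
    g=im.astype(int).sum(2); cs=[];rs=[]
    for r in range(110,200,3):
        row=np.convolve(g[r,295:355],np.ones(3)/3,'same'); thr=330
        idx=np.where(row>thr)[0]
        if len(idx)>8: cs.append(295+(idx.min()+idx.max())/2); rs.append(r)
    p=np.polyfit(rs,cs,1)
    # rays onto plane tool z=-.0187
    pts=[]
    for r in(105,200):
        d=M[:3,:3]@np.array([(np.polyval(p,r)-K[0,2])/K[0,0],(r-K[1,2])/K[1,1],1.]); s=(-.0187-M[2,3])/d[2]; pts.append(M[:3,3]+s*d)
    a=math.radians(yw); X=np.array([math.cos(a),math.sin(a)]);Y=np.array([math.sin(a),-math.cos(a)])
    w=[np.array(tp[:2])+q[0]*X+q[1]*Y for q in pts]
    w=[q-.0005*X for q in w]
    d=(w[1]-w[0])/np.linalg.norm(w[1]-w[0]); rel=w[0]-AX; 
    # point on the line with r=.048
    b=rel@d; t=-b+math.sqrt(b*b-(rel@rel-.048**2)); q=rel+t*d
    return math.degrees(math.atan2(q[1],q[0]))%360, math.degrees(math.atan2(d[1],d[0]))%360, len(rs)
for n in sys.argv[1:]:
    if n=="w8": print(n,f(cv2.imread("pics/w8.png"),(.5131,.1574),-137.15))
    else:
        c=np.load(f"/tmp/{n}.npz"); R=Rq(c["er"]); print(n,f(c["color"],c["tp"],math.degrees(math.atan2(R[1,0],R[0,0]))))
E
python3 barang.py w4 w5 w7 w8 w9 w10
```

```text
w4 (200.4617450142135, 209.06876675190827, 30)
w5 (135.29280284315584, 129.80634753086707, 30)
w7 (258.0993166221821, 254.05291515075223, 30)
w8 (145.86209673945442, 131.3958764245904, 30)
w9 (147.3862392296505, 134.93614739262853, 30)
w10 (151.29784737519907, 142.27228645814765, 30)
```

```bash
python3 -m inch '[{"delta_pos":[0.1,0,0],"rotation":[0,0,-0.11],"fingers":0},{"delta_pos":[0.1,0,0],"rotation":[0,0,-0.11],"fingers":0},{"delta_pos":[0.04,0,0],"rotation":[0,0,-0.05],"fingers":0},{"delta_pos":[0,0,0],"rotation":[0,0,0],"fingers":0},{"delta_pos":[0,0,0],"rotation":[0,0,0],"fingers":0},{"delta_pos":[0,0,0],"rotation":[0,0,0],"fingers":0},{"delta_pos":[0,0,0],"rotation":[0,0,0],"fingers":0},{"delta_pos":[0,0,0],"rotation":[0,0,0],"fingers":0},{"delta_pos":[0,0,0],"rotation":[0,0,0],"fingers":0},{"delta_pos":[0,0,0],"rotation":[0,0,0],"fingers":0}]'
python3 -c "
from h import *
o=st();pol(o);tq(o)"
```

```text
time: 31.4
tool_pos: [0.498, 0.1388, 0.0807]
ee_rot: [-0.001, -0.472, 0.882, -0.0]
contact_force: [-3.5, -5.0, -1.7]
finger_gap: 0.0133
t 31.4 pos [0.498  0.1388 0.0807] yaw -123.71 tilt [-8.e-04 -8.e-04 -1.e+00] F [-3.55 -4.96 -1.66] T [-0.594  0.643 -0.448] gap 0.0133
r 125.9 theta 147.33 bar heading-radial -1.04
Frad 0.31 Ftan 6.09 Tz -0.448 torque 0.319
```

The translation lagged the rotation, so the bar hardly moved at the hole mouth. I'll translate only.

```bash
python3 -m inch '[{"delta_pos":[0.05,0,0],"rotation":[0,0,0],"fingers":0},{"delta_pos":[0.05,0,0],"rotation":[0,0,0],"fingers":0},{"delta_pos":[0,0,0],"rotation":[0,0,0],"fingers":0},{"delta_pos":[0,0,0],"rotation":[0,0,0],"fingers":0},{"delta_pos":[0,0,0],"rotation":[0,0,0],"fingers":0},{"delta_pos":[0,0,0],"rotation":[0,0,0],"fingers":0},{"delta_pos":[0,0,0],"rotation":[0,0,0],"fingers":0},{"delta_pos":[0,0,0],"rotation":[0,0,0],"fingers":0},{"delta_pos":[0,0,0],"rotation":[0,0,0],"fingers":0},{"delta_pos":[0,0,0],"rotation":[0,0,0],"fingers":0}]'
python3 -c "
from h import *
o=st();pol(o);tq(o)"; python3 look.py w11
```

```text
time: 32.4
tool_pos: [0.4974, 0.1373, 0.0809]
ee_rot: [0.0, -0.472, 0.882, -0.0]
contact_force: [-2.3, -1.4, -1.9]
finger_gap: 0.013
t 32.4 pos [0.4974 0.1373 0.0809] yaw -123.69 tilt [ 4.e-04 -5.e-04 -1.e+00] F [-2.34 -1.43 -1.9 ] T [-0.059  0.338 -0.114] gap 0.013
r 125.7 theta 148.04 bar heading-radial -1.73
Frad 1.23 Ftan 2.45 Tz -0.114 torque 0.195
t 32.4 pos [0.4974 0.1373 0.0809] yaw -123.69 tilt [ 4.e-04 -5.e-04 -1.e+00] F [-2.34 -1.43 -1.9 ] T [-0.059  0.338 -0.114] gap 0.013
t 32.45 pos [0.4974 0.1373 0.0809] yaw -123.69 tilt [ 5.e-04 -4.e-04 -1.e+00] F [-1.53 -0.53 -1.41] T [-0.031  0.357 -0.167] gap 0.0137
```

View pics/w11.png

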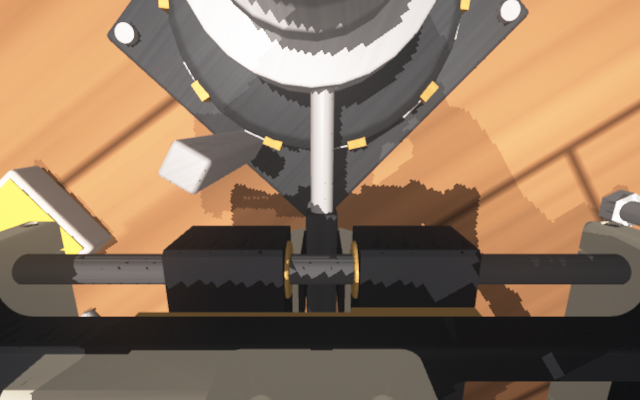

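```bash
python3 -m inch '[{"delta_pos":[0.02,0.1,0],"rotation":[0,0,0],"fingers":0},{"delta_pos":[0,0.3,0],"rotation":[0,0,0],"fingers":0},{"delta_pos":[0,0.5,0],"rotation":[0,0,0],"fingers":0},{"delta_pos":[0,0.5,0],"rotation":[0,0,0],"fingers":0},{"delta_pos":[0,0.5,0],"rotation":[0,0,0],"fingers":0},{"delta_pos":[0,0.3,0],"rotation":[0,0,0],"fingers":0},{"delta_pos":[0,0,0],"rotation":[0,0,0],"fingers":0},{"delta_pos":[0,0,0],"rotation":[0,0,0],"fingers":0},{"delta_pos":[0,0,0],"rotation":[0,0,0],"fingers":0},{"delta_pos":[0,0,0],"rotation":[0,0,0],"fingers":0}]'
python3 look.py w12; python3 unw.py w12 148; python3 -c "
from h import *
plan([(.435,.03,.13,-113),(.4837,-.2599,.10,-110.35)],[9,16])"
```

```text
time: 33.45
tool_pos: [0.4608, 0.1612, 0.0809]
ee_rot: [0.0, -0.472, 0.882, -0.0]
contact_force: [-0.0, -0.3, -1.2]
finger_gap: 0.0137
t 33.45 pos [0.4608 0.1612 0.0809] yaw -123.72 tilt [ 5.e-04 -5.e-04 -1.e+00] F [-0.05 -0.34 -1.23] T [ 0.061  0.034 -0.015] gap 0.0137
t 33.5 pos [0.4608 0.1612 0.0808] yaw -123.71 tilt [ 4.e-04 -5.e-04 -1.e+00] F [ 0.12  0.88 -1.65] T [0.052 0.074 0.024] gap 0.0134
[0.686, -0.285, -0.273] -0.139
[0.691, -0.271, -0.273] -0.139
[0.697, -0.257, -0.273] -0.139
[0.702, -0.242, -0.273] -0.139
[0.707, -0.228, -0.273] -0.139
[0.712, -0.213, -0.273] -0.139
[0.716, -0.198, -0.273] -0.139
[0.72, -0.183, -0.273] -0.139
[0.723, -0.168, -0.273] -0.139
--
[0.774, -0.494, 0.094] -0.019
[0.776, -0.492, 0.094] -0.019
[0.777, -0.49, 0.094] -0.019
[0.779, -0.487, 0.094] -0.019
[0.78, -0.485, 0.094] -0.019
[0.782, -0.483, 0.094] -0.019
[0.783, -0.481, 0.094] -0.019
[0.784, -0.478, 0.094] -0.019
[0.786, -0.476, 0.094] -0.019
[0.787, -0.474, 0.094] -0.019
[0.788, -0.471, 0.094] -0.019
[0.79, -0.469, 0.094] -0.019
[0.791, -0.467, 0.094] -0.019
[0.792, -0.465, 0.094] -0.019
[0.794, -0.462, 0.094] -0.019
[0.795, -0.46, 0.094] -0.019
--
```

View pics/w12.png

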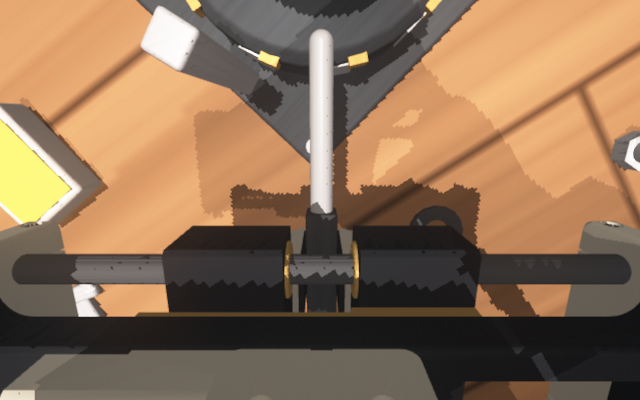

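View pics/w12u.png

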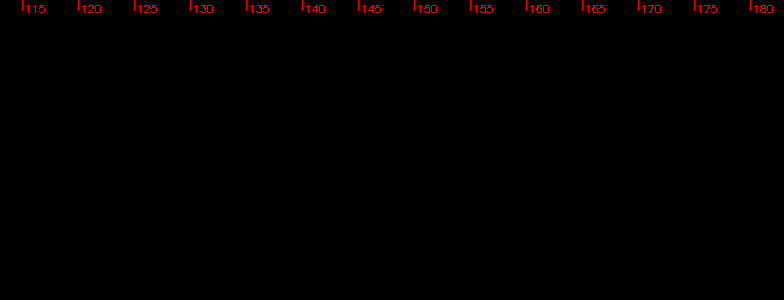

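```bash
python3 -m inch '[{"delta_pos":[0.686,-0.285,-0.273],"rotation":[0,0,-0.139],"fingers":0},{"delta_pos":[0.691,-0.271,-0.273],"rotation":[0,0,-0.139],"fingers":0},{"delta_pos":[0.697,-0.257,-0.273],"rotation":[0,0,-0.139],"fingers":0},{"delta_pos":[0.702,-0.242,-0.273],"rotation":[0,0,-0.139],"fingers":0},{"delta_pos":[0.707,-0.228,-0.273],"rotation":[0,0,-0.139],"fingers":0},{"delta_pos":[0.712,-0.213,-0.273],"rotation":[0,0,-0.139],"fingers":0},{"delta_pos":[0.716,-0.198,-0.273],"rotation":[0,0,-0.139],"fingers":0},{"delta_pos":[0.72,-0.183,-0.273],"rotation":[0,0,-0.139],"fingers":0},{"delta_pos":[0.723,-0.168,-0.273],"rotation":[0,0,-0.139],"fingers":0},{"delta_pos":[0.774,-0.494,0.094],"rotation":[0,0,-0.019],"fingers":0}]'
python3 -m inch '[{"delta_pos":[0.776,-0.492,0.094],"rotation":[0,0,-0.019],"fingers":0},{"delta_pos":[0.777,-0.49,0.094],"rotation":[0,0,-0.019],"fingers":0},{"delta_pos":[0.779,-0.487,0.094],"rotation":[0,0,-0.019],"fingers":0},{"delta_pos":[0.78,-0.485,0.094],"rotation":[0,0,-0.019],"fingers":0},{"delta_pos":[0.782,-0.483,0.094],"rotation":[0,0,-0.019],"fingers":0},{"delta_pos":[0.783,-0.481,0.094],"rotation":[0,0,-0.019],"fingers":0},{"delta_pos":[0.784,-0.478,0.094],"rotation":[0,0,-0.019],"fingers":0},{"delta_pos":[0.786,-0.476,0.094],"rotation":[0,0,-0.019],"fingers":0},{"delta_pos":[0.787,-0.474,0.094],"rotation":[0,0,-0.019],"fingers":0},{"delta_pos":[0.788,-0.471,0.094],"rotation":[0,0,-0.019],"fingers":0}]'
python3 -m inch '[{"delta_pos":[0.79,-0.469,0.094],"rotation":[0,0,-0.019],"fingers":0},{"delta_pos":[0.791,-0.467,0.094],"rotation":[0,0,-0.019],"fingers":0},{"delta_pos":[0.792,-0.465,0.094],"rotation":[0,0,-0.019],"fingers":0},{"delta_pos":[0.794,-0.462,0.094],"rotation":[0,0,-0.019],"fingers":0},{"delta_pos":[0.795,-0.46,0.094],"rotation":[0,0,-0.019],"fingers":0},{"delta_pos":[0,0,0],"rotation":[0,0,0],"fingers":0},{"delta_pos":[0,0,0],"rotation":[0,0,0],"fingers":0},{"delta_pos":[0,0,0],"rotation":[0,0,0],"fingers":0},{"delta_pos":[0,0,0],"rotation":[0,0,0],"fingers":0},{"delta_pos":[0,0,0],"rotation":[0,0,0],"fingers":0}]'
python3 look.py w13; python3 - <<'E'
from h import *
o=manip.get_obs(); print(res(o,-110.35)); plan([(.4837,-.2599,.10,-110.35)],[1])
c=manip.capture("side"); s0=dict(np.load("/tmp/side0.npz"))
a=cv2.resize(s0["color"][150:235,290:430],(400,243),interpolation=2); b=cv2.resize(c["color"][150:235,290:430],(400,243),interpolation=2)
cv2.imwrite("pics/sidecmp.png",np.hstack([a,b]))
# bar in tool frame
for n in("w6","w13"):
    W=np.load(f"/tmp/{n}W.npy"); d=np.load(f"/tmp/{n}.npz"); T=((W-d["tp"])@Rq(d["er"])).reshape(-1,3)
    b=T[(abs(T[:,0])<.014)&(T[:,1]<-.03)&(T[:,1]>-.11)&(abs(T[:,2]+.0187)<.009)]
    far=b[b[:,1]<-.08];nr=b[(b[:,1]>-.05)]
    print(n,"x far",(far[:,0].min()+far[:,0].max())/2,"x near",(nr[:,0].min()+nr[:,0].max())/2,"z top far/near",np.percentile(far[:,2],3),np.percentile(nr[:,2],3),"nose",np.percentile(b[:,1],[0,.1,.5]))
E
```

```text
time: 34.5
tool_pos: [0.4379, 0.0115, 0.129]
ee_rot: [0.0, -0.554, 0.833, -0.001]
contact_force: [0.0, 0.2, -1.6]
finger_gap: 0.0136
time: 35.5
tool_pos: [0.4685, -0.1701, 0.1093]
ee_rot: [-0.0, -0.565, 0.825, -0.0]
contact_force: [-1.4, 0.1, -0.7]
finger_gap: 0.0135
time: 36.5
tool_pos: [0.4838, -0.2591, 0.1003]
ee_rot: [0.0, -0.572, 0.821, -0.0]
contact_force: [0.0, 0.4, -1.4]
finger_gap: 0.0137
t 36.5 pos [ 0.4838 -0.2591  0.1003] yaw -110.29 tilt [ 3.e-04 -5.e-04 -1.e+00] F [ 0.03  0.39 -1.36] T [ 0.099 -0.005  0.008] gap 0.0137
t 36.55 pos [ 0.4838 -0.2592  0.1003] yaw -110.29 tilt [ 4.e-04 -5.e-04 -1.e+00] F [ 0.03  0.44 -1.  ] T [ 0.101 -0.007  0.018] gap 0.0132
[-0.003 -0.003  0.007]
[0.032, -0.008, 0.016] 0.007
--
w6 x far 1.0841160746469236e-05 x near 0.0008970924604554675 z top far/near -0.025961271360751315 -0.02372707138304585 nose [-0.10999451 -0.10993863 -0.10971442]
w13 x far 0.00044561868056687505 x near 0.00044887736693689697 z top far/near -0.023624715228949923 -0.0236841520384076 nose [-0.10147237 -0.1009155  -0.1001698 ]
```

View pics/w13.png

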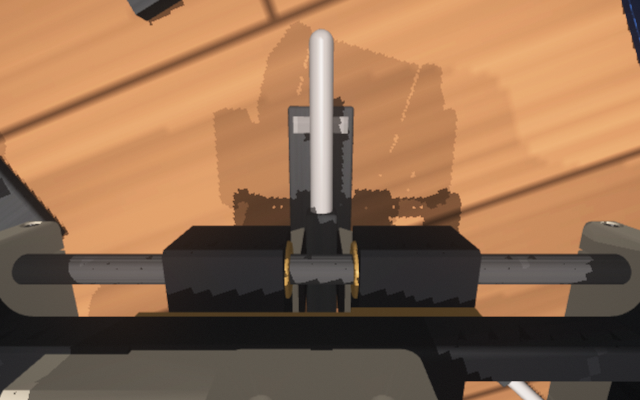

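View pics/sidecmp.png

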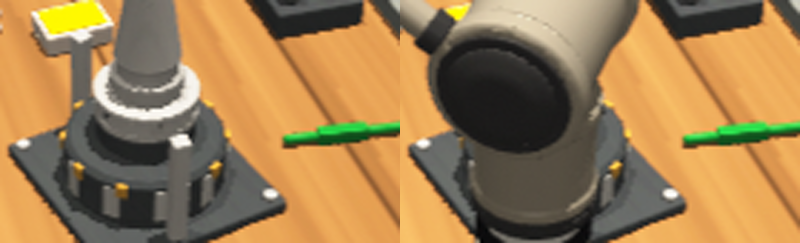

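```bash
python3 -m inch '[{"delta_pos":[0.032,0,0.6],"rotation":[0,0,0.007],"fingers":0},{"delta_pos":[0,0,1],"rotation":[0,0,0],"fingers":0},{"delta_pos":[0,0,0.8],"rotation":[0,0,0],"fingers":0},{"delta_pos":[0,0,0.5],"rotation":[0,0,0],"fingers":0},{"delta_pos":[0,0,0.25],"rotation":[0,0,0],"fingers":0},{"delta_pos":[0,0,0.15],"rotation":[0,0,0],"fingers":0},{"delta_pos":[0,0,0.05],"rotation":[0,0,0],"fingers":0},{"delta_pos":[0,0,0],"rotation":[0,0,0],"fingers":0},{"delta_pos":[0,0,0],"rotation":[0,0,0],"fingers":0},{"delta_pos":[0,0,0],"rotation":[0,0,0],"fingers":0}]'
python3 -c "
from h import *
o=st()
c=manip.capture('side');cv2.imwrite('pics/side3.png',cv2.resize(c['color'][270:350,260:420],(800,400),interpolation=2))"
```

```text
time: 37.6
tool_pos: [0.4837, -0.2601, 0.0336]
ee_rot: [0.0, -0.571, 0.821, -0.0]
contact_force: [0.3, 4.2, 3.6]
finger_gap: 0.0133
t 37.6 pos [ 0.4837 -0.2601  0.0336] yaw -110.39 tilt [ 9.e-04 -4.e-04 -1.e+00] F [0.32 4.25 3.61] T [ 0.845  0.069 -0.018] gap 0.0133
```

View pics/side3.png

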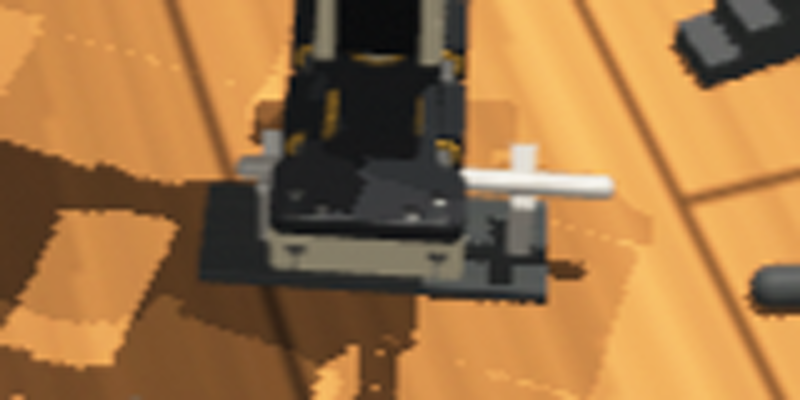

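The bar is in the Vs and touching the -y flank. I'll nudge it, lower it and open.

```bash
python3 -m inch '[{"delta_pos":[-0.04,0,0.02],"rotation":[0,0,0],"fingers":0},{"delta_pos":[0,0,0.02],"rotation":[0,0,0],"fingers":0},{"delta_pos":[0,0,0],"rotation":[0,0,0],"fingers":0},{"delta_pos":[0,0,0],"rotation":[0,0,0],"fingers":0.2},{"delta_pos":[0,0,0],"rotation":[0,0,0],"fingers":0.3},{"delta_pos":[0,0,0],"rotation":[0,0,0],"fingers":0.4},{"delta_pos":[0,0,0],"rotation":[0,0,0],"fingers":0.6},{"delta_pos":[0,0,0],"rotation":[0,0,0],"fingers":0.6},{"delta_pos":[0,0,0],"rotation":[0,0,0],"fingers":0.6},{"delta_pos":[0,0,0],"rotation":[0,0,0],"fingers":0.6}]'
python3 -m inch '[{"delta_pos":[0,0,-0.5],"rotation":[0,0,0],"fingers":0.6},{"delta_pos":[0,0,-1],"rotation":[0,0,0],"fingers":0.6},{"delta_pos":[0,0,-1],"rotation":[0,0,0],"fingers":0.6},{"delta_pos":[0,0,-1],"rotation":[0,0,0],"fingers":0.6},{"delta_pos":[0,0,-1],"rotation":[0,0,0],"fingers":0.6},{"delta_pos":[0,0,-1],"rotation":[0,0,0],"fingers":0.6},{"delta_pos":[0,0,-0.4],"rotation":[0,0,0],"fingers":0.6},{"delta_pos":[0,0,0],"rotation":[0,0,0],"fingers":0.6},{"delta_pos":[0,0,0],"rotation":[0,0,0],"fingers":0.6},{"delta_pos":[0,0,0],"rotation":[0,0,0],"fingers":0.6}]'
python3 look.py w14; python3 - <<'E'
from h import *
import glob
c=manip.capture("scene"); s=manip.capture("side"); np.savez("/tmp/scene2.npz",**c)
cv2.imwrite("pics/scene2.png",c["color"])
for n,cc in(("scene",c),("side",s)):
    P=cloud(cc).reshape(-1,3)
    b=P[(abs(P[:,0]-.51)<.11)&(abs(P[:,1]+.275)<.06)&(P[:,2]>.044)&(P[:,2]<.062)]
    q=b[:,:2].mean(0);u,sv,vt=np.linalg.svd(b[:,:2]-q);d=vt[0]*np.sign(vt[0,0]);tt=(b[:,:2]-q)@d
    print(n,np.degrees(np.arctan2(d[1],d[0])),q+d*tt.max(),b[:,2].max())
W=np.load("/tmp/w14W.npy");P=W.reshape(-1,3)
b=P[(P[:,2]>.044)&(P[:,2]<.063)&(abs(P[:,0]-.5)<.12)&(abs(P[:,1]+.27)<.06)]
d=np.array([np.cos(np.radians(-20.4)),np.sin(np.radians(-20.4))]); t=(b[:,:2]-[.483,-.26])@d; ss=(b[:,:2]-[.483,-.26])@[-d[1],d[0]]
for lo in range(-60,110,20):
    m=(t*1000>=lo)&(t*1000<lo+20)
    if m.sum()>3: print(lo,(ss[m].min()*1000).round(1),(ss[m].max()*1000).round(1),np.percentile(b[m,2],95).round(4))
print(t.max())
E
```

```text
time: 38.65
tool_pos: [0.4838, -0.2596, 0.0323]
ee_rot: [-0.0, -0.571, 0.821, -0.0]
contact_force: [-0.5, -0.6, -0.4]
finger_gap: 0.0543
time: 39.65
tool_pos: [0.4832, -0.2591, 0.1493]
ee_rot: [-0.0, -0.571, 0.821, 0.001]
contact_force: [-0.3, -0.4, 0.4]
finger_gap: 0.0546
t 39.65 pos [ 0.4832 -0.2591  0.1493] yaw -110.39 tilt [-1.4e-03  7.0e-04 -1.0e+00] F [-0.29 -0.44  0.39] T [-0.006  0.029  0.036] gap 0.0546
t 39.7 pos [ 0.4833 -0.2592  0.1493] yaw -110.39 tilt [-1.4e-03  8.0e-04 -1.0e+00] F [-0.56  0.08  0.16] T [0.078 0.039 0.006] gap 0.0552
scene -20.326879718766133 [ 0.57688003 -0.29430798] 0.06071724323876195
side -20.51666953726087 [ 0.57707386 -0.29600307] 0.061460071523428667
-60 -15.6 17.6 0.0569
-40 -15.4 17.5 0.0572
-20 -5.2 8.1 0.0583
0 -5.9 7.9 0.0582
20 -5.8 8.0 0.058
40 -15.5 17.5 0.0561
60 -15.6 17.5 0.0568
80 -4.0 5.9 0.0558
100 -3.2 5.1 0.0544
0.10225998580522806
```

View pics/w14.png

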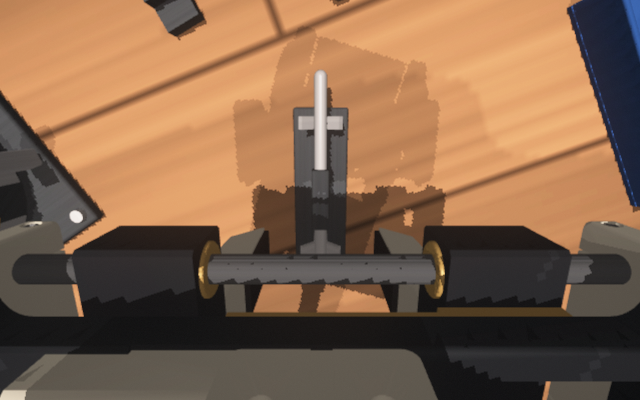

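View pics/scene2.png

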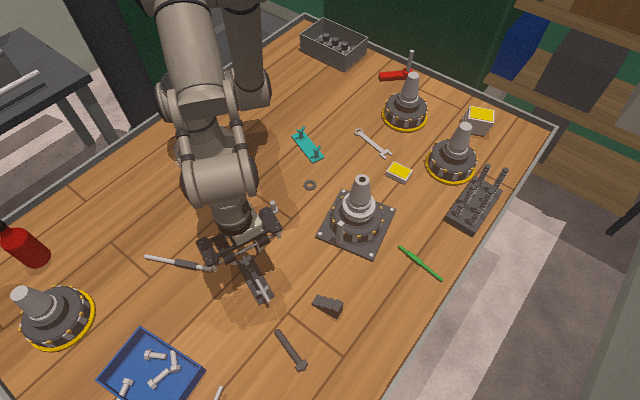

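The bar lies back in its starting pose (same heading and nose position, top at 56 to 58 mm) and the bystanders have not moved. Handing in.

```bash
python3 -c "
from rig import manip
print(manip.hand_in())"
```

```text
the job is handed in; nothing more can be done
None
```

I tightened the ring nut with the bar in two strokes of about 68° and 110°. It came up on its seat on the second stroke and I stopped at about 1.1 Nm. I then laid the bar back on its rests and handed in at about 40 s; no verdict is given.

- **Torque:** the last five readings were 1.01 to 1.20 Nm, averaging 1.11. The nut ran free at 0.27 to 0.44 Nm before the seat. I worked the torque out from the wrist force and moment, because the stated 8 N at 126 mm did not fit: the bar bore on the hole's mouth.
- **Backing off:** the load came off more slowly than I expected, so the nut sprang back a few degrees with the bar. I did not measure how tightly it stayed clamped afterwards, and my attempt to measure the nut's angle from the images was too noisy to use.
- **Bar:** the cameras put it where it started, with a heading of -20.3° to -20.5° and its nose within about 1 mm. Its height reads as lying in both Vs.
- **Other things:** the scene picture shows the bystanders where they were. The gripper is open about 100 mm above the bar and reads no contact force.

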